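# Make up the puncture kit and the cassette kit

## Robot

A 6-joint arm with a two-finger parallel gripper is mounted at the origin on the work surface. World frame = base frame: x ahead of the robot, y to its left, z up, the work surface at z = 0. Lengths are in m, angles in rad, forces in N, time in s.
With the tool pointing down it reaches from about 0.375 to 0.825 m from the base axis. Payload 5.5 kg.
Tool frame: the origin (TCP) lies at the very end of the fingers, on their centre line; the grasp point (between the pads) lies 19 mm behind it; z points along the fingers, x is the direction in which the jaws open and shut, and the axes are right-handed (so a half turn about z gives the same grasp; the last joint's range is limited). The gripper opens to 85 mm and grips with 20 to 120 N. Pads are 22 mm wide; open, the fingers measure 114 mm over their backs; the gripper's body (76 mm by 85 mm) begins 54 mm behind the grasp point. The pads swing forward as they close: fully open they stand 13 mm farther back than shut.
Start: joints at [1.153, 0.314, -0.047, 1.21, 0, 1.571], TCP at [0.243, 0.548, 0.231] pointing down, gripper open.
Joint ranges: [-2.67, 2.67], [-0.69, 1.73], [-1.03, 1.25], [-2.08, 2.16], [-1.42, 1.45], [-3.14, 3.14]. Speed limits (rad/s): [2.39, 2.39, 3.01, 3.14, 3.14, 3.14].

## Interface

Orientations are given as a unit quaternion [x, y, z, w].
In Python, from workcell import r gives the robot as it stands.
- The arm moves only by the tool step_arm, never from a script. Its argument "motion" is a list of rows, each an object with "translation": the shift along the tool's x, y, z in cm, a list of three; "twist": the turn about the tool's z in rad. A call has 1 to 5 rows; each row shifts and turns the commanded pose from where the row before left it, along the tool's axes as they then stand; what a row does not reach is not made up. A row lasts 1/8 s, in which the tool goes at most 62.5 mm and 10.7 degrees, less where a joint would pass 70% of its speed; a pose out of reach is approached as far as the arm can. A call is refused whole if a number of a shift passes 6.25 or a number of a turn 0.188, either way. A call with a gripper value outside its range is refused whole. "claw" is the opening, from 0 (shut) to 1 (fully open), set as the call begins (left out, the last holds). The fingers move at their own pace and stop on an object; the grip force is fixed at half the most. Time passes only in rows, so rows that do not move let the fingers close. It gives the time, the measured TCP pose, the force and the opening at its end, in the units of the state.
- r.read_state(): the state, without advancing time (a new reading comes with each control period).
- r.read_camera(name): name is "scene" or "top" or "wrist"; returns the picture (400x640x3 uint8, red, green, blue); there is no depth.
- r.camera_model(name): a dict with "fx", "fy", "cx", "cy" (pixels), "view" (4x4, takes a point from world to camera coordinates). Camera axes: x right, y up, looking along -z (the intrinsics and any distortion apply to the point x, -y, -z); pixel columns grow to the right and rows downward; lengths in m; the calibration is good to about 2 mm. A picture is of the moment at which its call begins: read the wrist's pose just before it. camera_model takes no time and is no camera call; for the wrist camera it gives the pose at the moment of the call.
- r.hand_in(): hands the job in, once; it reports no verdict.
Trained networks look in the newest picture that a camera, given by its name, has taken for a name from the list of things; names that differ only in an ending like _2 or _b are one class to them, and where a whole thing is asked for, a point or a joint stands for the part that bears it (a point fixed in the world has none). Each returns a list of dicts, best first, with "conf" (0 to 1); they miss things now and then, are a little off and sometimes report something else, mostly with a low value. They report only what shows in the picture. A call takes as long as a camera call. They do not tell look-alikes from the thing itself.
- r.boxes_of(camera, thing): "point" ([column, row] in pixels, amid what is visible of it).
- r.mark_of(camera, thing): "point" ([column, row] in pixels: a listed point, or the origin of a listed thing).
The state is a dict: "clock": time; "joint_positions": joint angles; "qd": joint speeds; "joint_torque": joint torques, N m; "position": TCP position; "tool_rot": TCP orientation; "ft_force": force on the tool from outside, world axes, zero at the start; "ft_torque": the same for the moment, N m; "width": finger opening in m.
Only numpy, scipy, OpenCV 4.12 (cv2) and the standard library are available. Lean on these libraries where they do the work, as an engineer would, in place of code of your own. Each camera call takes 0.05 s, during which the arm holds its last target.

## Task

Make up the two kits on their boards, each thing resting on its own white outline: on the red board the silver mini pump (pull it straight forward out of its sprung clips) and the yellow tyre lever, each lying along its outline; on the blue board the chrome lockring tool standing upright on the solid disc and the brass lockring lying flat on the ring-shaped outline. Set everything down gently without dropping it, and leave the green lever, the green tin and the coaster where they are.

Things in the scene. Friction and masses are not known exactly. Their poses are not given: they have to be found in the camera images.
- pump: Silver mini pump, level, 190 mm long along its y axis: round tube of 22 mm diameter, a flush black band off-centre, a black square cap 25 x 25 x 17 mm at each end (it rests on them and does not roll). 0.13 kg, balanced at its middle. Origin at mid-length, 12.5 mm below the tube's axis. It starts level in the rack's two clips, axis 50 mm above the work surface
- rack: Fixed low pegboard rack. Origin on the work surface under the pump's axis, x to the rear. Two black sprung C clips at y = -60 and +60 mm, 14 mm wide, 32 to 68 mm up, 22 mm behind to 18 mm before the axis. Upright board 75 mm high, 60 mm behind the axis; foot 8 mm high from 30 mm behind. A level pull along -x of about 12 N snaps the pump out, free after 30 mm; it cannot be lifted out upward
- yellow_lever: Yellow plastic tyre lever, 115 mm long, lying flat: handle 85 x 20 mm and 9 mm thick with a black line on top, then a narrow tip 12 mm wide, 6 mm thick and 30 mm long. Origin on the underside half way along its length; x runs along it towards the narrow tip, z up
- green_lever: Green plastic tyre lever, 115 mm long, lying flat: handle 85 x 20 mm and 9 mm thick with a black line on top, then a narrow tip 12 mm wide, 6 mm thick and 30 mm long. Origin on the underside half way along its length; x runs along it towards the narrow tip, z up. A spare: it stays where it is
- lockring_tool: Chrome cassette lockring tool standing upright, 44 mm tall, 0.09 kg: hexagonal foot about 27 mm across the corners and 22 mm high, above it a splined drum 24 mm in diameter to 36 mm high, then a dark pin 10 mm in diameter. Origin at the centre of its underside, z up
- lockring: Brass-coloured lockring, a flat ring 36 mm in outer diameter with a 24 mm hole, 8 mm thick, lying flat. Origin at the centre of its underside, z up
- puncture_board: Red kit board, fixed, 170 (x) by 250 mm (y), top 6 mm up; cleats 16 mm high, 8 mm thick at the short ends (y = -129 and +129 mm), long sides open. Origin on the work surface under its centre. White outlines: pump, 26 x 190 mm along y, centred at x = +37.5 mm, y = 0; tyre lever, 115 mm along y, centred at x = -37.5 mm, y = 0. Either end may point either way
- cassette_board: Blue kit board, fixed, of the same make and size (170 x 250 mm, top face 6 mm up, cleats 16 mm high at the short ends). Origin under its centre on the work surface. White solid disc 30 mm in diameter for the lockring tool at x = 0, y = +50 mm; white ring-shaped outline (36 mm outside, 24 mm inside) for the lockring at x = 0, y = -50 mm
- tin: Matte green hinged-lid tin box, shut, 73 x 98 mm and 27 mm high. Origin at the centre of its underside. It stays where it is
- coaster: Round white and blue ceramic coaster, 96 mm in diameter, 8 mm thick. Origin at the centre of its underside. It stays where it is
Not all that is in view belongs to the job. There is more than one size of the lockring_tool; the job needs the smallest.

How it is judged:
By the outcome, as a careful person would: the job done as asked, in the order asked, and still so for the second after the job is handed in, with the robot touching nothing.
It also fails if it takes over 104 s, if anything falls off the work surface, if the arm or the gripper's body presses on something with over 40 N, if the wrist force passes 120 N, or if a joint passes its speed limit or range.

## Working session

There is one attempt and no reset: what is moved stays moved. The work goes in short steps, Python scripts to look and compute and a tool call to move; the robot and the scene stay as the last step left them, time stands still between calls to the robot, and variables do not carry over. Pictures are saved under pics/ and viewed, and the job is handed in when it is done.

Besides the shell and the picture viewer there is one more tool, called as a command line: name --argument value ..., lists and objects as JSON in quotes. step_arm: Moves the arm, as the interface text tells. Its arguments: {"type":"object","properties":{"motion":{"type":"array","items":{"type":"object","properties":{"translation":{"type":"array","items":{"type":"number"}},"twist":{"type":"number"}}}},"claw":{"type":"number"}},"required":["motion"]}

```bash
mkdir -p pics; ls; python3 - <<'E'
from workcell import r
import cv2,json
s=r.read_state();print(s)
for n in ("scene","top","wrist"):
    m=r.camera_model(n);im=r.read_camera(n);cv2.imwrite(f"pics/{n}0.png",im[:,:,::-1]);print(n,m)
E
```

```text
pics
{'clock': 0.0, 'joint_positions': array([ 1.15301827e+00,  3.14222595e-01, -4.80968970e-02,  1.21016375e+00,
        7.29726629e-06,  1.57075115e+00]), 'qd': array([-3.94465306e-04,  1.07142705e-03, -1.98654493e-04,  5.06093540e-04,
       -3.70547427e-05, -5.92175512e-04]), 'joint_torque': array([-5.42913931e-04, -5.39590430e+01,  3.39748693e+01,  1.92601397e-02,
        7.00740713e-06,  5.08750844e-06]), 'position': array([0.24320394, 0.54787349, 0.23042878]), 'tool_rot': array([ 8.38358017e-01,  5.45119367e-01, -7.09130652e-04,  4.56695245e-04]), 'ft_force': array([ 0.02250412,  1.4880285 , -0.03582954]), 'ft_torque': array([-0.05000147,  0.0272517 , -0.00123089]), 'width': 0.085733320682049}
scene {'fx': 494.8308508353934, 'fy': 494.8308508353934, 'cx': 328.8490029026223, 'cy': 192.49440473075336, 'view': array([[ 0.08893853,  0.99588256,  0.01754582, -0.04384172],
       [-0.67087531,  0.04687423,  0.74008724,  0.28446797],
       [ 0.73621753, -0.07759333,  0.67228195, -1.54399364],
       [ 0.        ,  0.        ,  0.        ,  1.        ]])}
top {'fx': 381.7379413618113, 'fy': 381.7379413618113, 'cx': 320.076777547569, 'cy': 204.0750265416503, 'view': array([[ 0.01972897, -0.99963596,  0.01840411, -0.0071436 ],
       [ 0.99449224,  0.02151599,  0.10257797, -0.5379264 ],
       [-0.10293661,  0.01627899,  0.9945547 , -0.89182006],
       [ 0.        ,  0.        ,  0.        ,  1.        ]])}
wrist {'fx': 303.4963749101989, 'fy': 303.4963749101989, 'cx': 319.505138725852, 'cy': 204.3850282061736, 'view': array([[ 0.40565005,  0.91402737, -0.00141459, -0.59955229],
       [-0.8679777 ,  0.38472699, -0.31400613,  0.04197125],
       [-0.28646597,  0.12860444,  0.9494199 , -0.37916163],
       [ 0.        ,  0.        ,  0.        ,  1.        ]])}
```

View pics/scene0.png

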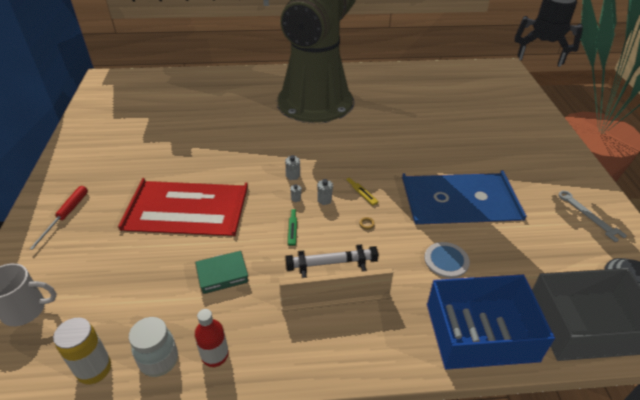

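View pics/top0.png

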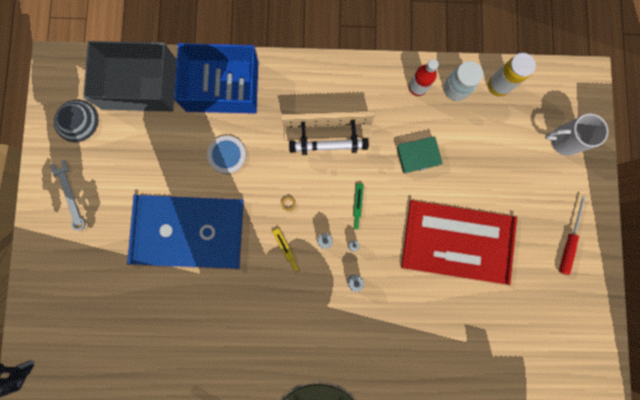

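View pics/wrist0.png

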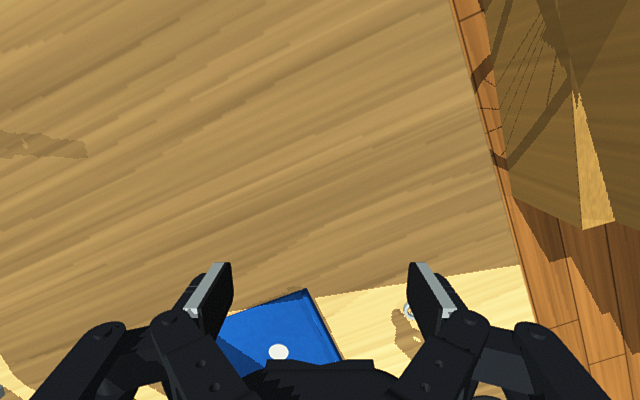

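```bash
cat > h.py <<'E'
import numpy as np, cv2
from workcell import r
def proj(m,p):
    c=m['view']@np.r_[p,1]; return np.array([m['cx']+m['fx']*c[0]/-c[2], m['cy']+m['fy']*(-c[1])/-c[2]])
def back(m,uv,z):
    d=np.array([(uv[0]-m['cx'])/m['fx'],-(uv[1]-m['cy'])/m['fy'],-1]); V=m['view'];R=V[:3,:3];c=-R.T@V[:3,3];d=R.T@d
    return c+d*(z-c[2])/d[2]
def yaw(s): 
    x,y,z,w=s['tool_rot']; return np.arctan2(2*(x*y+w*z),1-2*(y*y+z*z))
def tool(s,dxyz):
    a=yaw(s);X=np.array([np.cos(a),np.sin(a),0]);Z=np.array([0,0,-1.]);Y=np.cross(Z,X)
    return np.array([X@dxyz,Y@dxyz,Z@dxyz])*100
def crop(im,x0,x1,y0,y1,k,fn):
    cv2.imwrite(fn,cv2.resize(im[y0:y1,x0:x1,::-1],None,fx=k,fy=k,interpolation=cv2.INTER_CUBIC))
E
python3 - <<'E'
from h import *
im=r.read_camera("top");m=r.camera_model("top");sc=r.read_camera("scene");ms=r.camera_model("scene")
np.savez("top.npz",im=im,sc=sc)
Z=dict(pump=.0375,rack=0,yellow_lever=0,lockring_tool=0,lockring=0,puncture_board=0,cassette_board=0)
for t,z in Z.items():
  for cam,mm in(("top",m),("scene",ms)):
    for d in r.mark_of(cam,t)[:4]: print(t,cam,round(d['conf'],2),np.round(d['point'],1),np.round(back(mm,d['point'],z),4))
crop(im,260,400,130,300,3,"pics/c1.png")
crop(sc,270,400,140,280,4,"pics/c2.png")
E
```

```text
pump top 0.76 [328.6 146.4] [ 0.6778 -0.0137  0.0375]
pump top 0.35 [287.3 206.1] [0.5304 0.082  0.0375]
pump scene 0.9 [334.5 261.8] [ 0.6778 -0.0055  0.0375]
rack top 0.58 [330.1 150.5] [ 0.6771 -0.019   0.    ]
rack scene 0.97 [331.4 272.9] [ 0.6764 -0.011   0.    ]
yellow_lever top 0.77 [286.7 250.6] [0.4246 0.0829 0.    ]
yellow_lever scene 0.55 [365.4 196.1] [0.444  0.0952 0.    ]
lockring_tool top 0.54 [325.2 241.1] [ 0.4496 -0.0109  0.    ]
lockring_tool top 0.47 [355.5 245.6] [ 0.4401 -0.0856  0.    ]
lockring_tool scene 0.79 [294.6 178.2] [ 0.364  -0.0768  0.    ]
lockring_tool scene 0.75 [294.1 197.5] [ 0.4367 -0.0807  0.    ]
lockring_tool scene 0.68 [325.6 197. ] [ 0.4403 -0.0033  0.    ]
lockring top 0.66 [285.  205.8] [0.5347 0.0903 0.    ]
lockring top 0.33 [186.8 228.8] [0.4729 0.3288 0.    ]
lockring scene 0.7 [365.4 225.8] [0.5449 0.0806 0.    ]
puncture_board top 0.87 [458.6 240.6] [ 0.4574 -0.341   0.    ]
puncture_board scene 0.7 [185.9 209.8] [ 0.4617 -0.3389  0.    ]
cassette_board top 0.78 [186.1 233.3] [0.4619 0.3299 0.    ]
cassette_board top 0.61 [327.8 147.4] [ 0.6849 -0.0131  0.    ]
cassette_board scene 0.63 [463.4 198.2] [ 0.4686  0.3367 -0.    ]
```

View pics/c1.png

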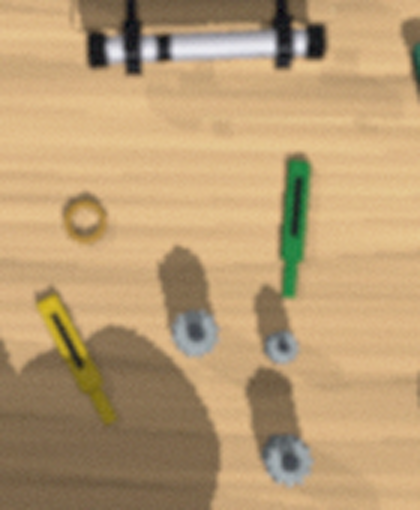

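View pics/c2.png

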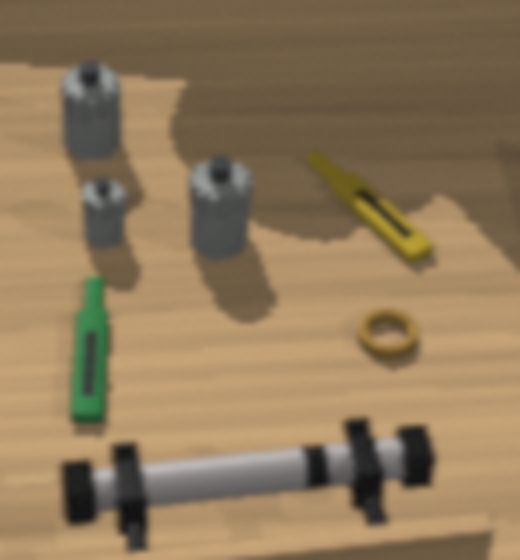

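Candidates for the lockring tool in the top image: (324,241) large, (356,284) large, (353,246) small. The crops confirm the last is clearly the smallest. In the top image the pump runs from (292,147) to (365,144), the yellow lever is at about (286,249) and the brass ring at (288,202).

```bash
python3 - <<'E'
from h import *
z=np.load("top.npz");im=z['im'];sc=z['sc'];m=r.camera_model("top");ms=r.camera_model("scene")
for p in [(292.7,146.7),(365.3,143.7)]:print("cap",back(m,p,.05))
for p in [(270+78/4,140+491/4),(270+415/4,140+456/4)]: print("cap sc",back(ms,p,.05))
def blobs(I,mm,mask,zz,name,amin,roi):
    x0,x1,y0,y1=roi;M=np.zeros_like(mask);M[y0:y1,x0:x1]=mask[y0:y1,x0:x1]
    n,l,st,c=cv2.connectedComponentsWithStats(M.astype(np.uint8))
    for i in range(1,n):
        if st[i,4]<amin: continue
        ys,xs=np.nonzero(l==i);P=np.array([back(mm,(a,b),zz)[:2] for a,b in zip(xs,ys)])
        rc=cv2.minAreaRect((P*1000).astype(np.float32))
        print(name,st[i,4],"px",np.round(c[i],1),"mean",np.round(P.mean(0),4),"rect",np.round(rc[0],1),np.round(rc[1],1),round(rc[2],1))
for I,mm,n,R in((im,m,'top',[(400,520,195,290),(125,245,190,270)]),(sc,ms,'sc',[(115,250,175,240),(400,525,170,225)])):
    h=cv2.cvtColor(I,cv2.COLOR_RGB2HSV).astype(int);H,S,V=h[...,0],h[...,1],h[...,2]
    red=((H<8)|(H>172))&(S>150)&(V>90);blue=(abs(H-110)<12)&(S>120)
    white=(S<90)&(V>120)
    blobs(I,mm,red|((S<150)&(V>120)),.006,n+" redboard",300,R[0]);blobs(I,mm,blue,.006,n+" blueboard",300,R[1])
    for q in R: blobs(I,mm,white,.006,n+" white",15,q)
    yel=(abs(H-27)<5)&(S>190)
    blobs(I,mm,yel,.0085,n+" yel",30,(262,300,220,275) if n=='top' else (340,385,170,210))
E
```

```text
cap [0.67172268 0.07232132 0.05      ]
cap [ 0.68330402 -0.10106668  0.05      ]
cap sc [ 0.68384734 -0.09772566  0.05      ]
cap sc [0.673545   0.07596413 0.05      ]
top redboard 11202 px [459.4 242. ] mean [ 0.4544 -0.3408] rect [ 455.8 -343.2] [230.6 302.7] 1.0
top blueboard 7131 px [185.1 231.6] mean [0.466  0.3305] rect [466.5 329.4] [266.3 166.6] 88.5
top white 864 px [460.3 226.4] mean [ 0.4922 -0.3436] rect [ 492.2 -343.8] [191.7  27.7] 82.3
top white 382 px [458.7 257.1] mean [ 0.4172 -0.3382] rect [ 417.8 -334.2] [115.1  21.6] 82.2
top white 112 px [130.  223.9] mean [0.482  0.4646] rect [481.2 464.7] [  9.  153.9] 86.4
top white 18 px [145.3 194.2] mean [0.5552 0.4327] rect [554.5 434.5] [ 2.5 31.7] 1.3
top white 139 px [165.5 230.2] mean [0.4684 0.3782] rect [468.1 378.7] [29.7 30.2] 47.2
top white 44 px [183.3 266.6] mean [0.3817 0.3302] rect [382.  327.3] [ 2.4 60. ] 1.1
top yel 164 px [284.7 247.2] mean [0.433  0.0876] rect [428.1  85.7] [108.3  16.2] 28.3
sc redboard 8373 px [181.9 206.4] mean [ 0.4531 -0.3482] rect [ 449.8 -358.6] [361.  220.9] 86.1
sc blueboard 4669 px [462.4 198.4] mean [0.4741 0.3311] rect [464.6 331.5] [266.9 177. ] 88.6
sc white 250 px [187.9 195. ] mean [ 0.4161 -0.3386] rect [ 416.6 -333.4] [116.1  20.8] 82.2
sc white 673 px [182.2 216.9] mean [ 0.4914 -0.3427] rect [ 491.2 -343. ] [190.8  26.8] 82.2
sc white 32 px [516.5 195.3] mean [0.4732 0.469 ] rect [470.9 469. ] [  2.5 110.3] 89.0
sc white 102 px [480.7 195.4] mean [0.468  0.3797] rect [468. 379.] [31.9 32.1] 19.3
```

```bash
cat > plan.py <<'E'
import sys
from h import *
# plan.py x y z yaw_deg [maxstep cm]: rows in tool axes
def plan(x,y,z,yd,mx=5.5,s=None):
    s=s or r.read_state();a=yaw(s);d=np.array([x,y,z])-s['position']
    t=-( (np.radians(yd)-a+np.pi/2)%np.pi-np.pi/2)
    n=max(int(np.ceil(np.linalg.norm(d)*100/mx)),int(np.ceil(abs(t)/.18)),1)
    print("clock",round(s['clock'],2),"pos",np.round(s['position'],4),"yaw",round(np.degrees(a),2),"d",np.round(d,4),"twist",round(t,3),"q6",round(s['joint_positions'][5],2),"F",np.round(s['ft_force'],1),"w",round(s['width'],4))
    for i in range(n):
        b=a-t*i/n;X=np.array([np.cos(b),np.sin(b),0]);Z=np.array([0,0,-1.]);Y=np.cross(Z,X);e=d/n*100
        print([round(float(v@e),2) for v in(X,Y,Z)],round(t/n,3))
if __name__=="__main__": plan(*map(float,sys.argv[1:]))
E
python3 plan.py 0.678 -0.0126 0.2 3.6
```

```text
clock 0.95 pos [0.2434 0.5484 0.2313] yaw 66.06 d [ 0.4346 -0.561  -0.0313] twist 1.09 q6 1.57 F [-0.2  0.8 -0.5] w 0.0854
[-2.59, 4.81, 0.24] 0.084
[-2.18, 5.01, 0.24] 0.084
[-1.75, 5.17, 0.24] 0.084
[-1.31, 5.3, 0.24] 0.084
[-0.86, 5.39, 0.24] 0.084
[-0.41, 5.44, 0.24] 0.084
[0.05, 5.46, 0.24] 0.084
[0.51, 5.44, 0.24] 0.084
[0.96, 5.37, 0.24] 0.084
[1.41, 5.27, 0.24] 0.084
[1.84, 5.14, 0.24] 0.084
[2.27, 4.97, 0.24] 0.084
[2.68, 4.76, 0.24] 0.084
```

step_arm --motion '[{"translation": [-2.6, 4.8, 0.2], "twist": 0.084}, {"translation": [-2.2, 5.0, 0.2], "twist": 0.084}, {"translation": [-1.75, 5.2, 0.2], "twist": 0.084}, {"translation": [-1.3, 5.3, 0.2], "twist": 0.084}, {"translation": [-0.9, 5.4, 0.2], "twist": 0.084}]' --claw 0.6

```text
clock: 1.58
position: [0.4113, 0.3305, 0.2215]
tool_rot: [0.934, 0.357, 0.0, -0.0]
ft_force: [0.6, 0.4, 0.7]
width: 0.0512
```

step_arm --motion '[{"translation": [-0.4, 5.4, 0.2], "twist": 0.084}, {"translation": [0, 5.5, 0.2], "twist": 0.084}, {"translation": [0.5, 5.4, 0.2], "twist": 0.084}, {"translation": [1.0, 5.4, 0.2], "twist": 0.084}, {"translation": [1.4, 5.3, 0.2], "twist": 0.084}]'

```text
clock: 2.2
position: [0.5782, 0.1141, 0.2114]
tool_rot: [0.988, 0.154, 0.0, -0.0]
ft_force: [0.6, 0.0, 0.0]
width: 0.0515
```

step_arm --motion '[{"translation": [1.8, 5.1, 0.3], "twist": 0.084}, {"translation": [2.3, 5.0, 0.3], "twist": 0.084}, {"translation": [2.7, 4.8, 0.3], "twist": 0.084}, {"translation": [0, 0, 0]}]'

```text
invalid input
```

```bash
python3 - <<'E'
from h import *
from plan import plan
plan(0.678,-0.0126,.1,3.6)
im=r.read_camera("wrist");m=r.camera_model("wrist");cv2.imwrite("pics/w1.png",im[:,:,::-1])
for p in [(.678,-.0126,.05),(.6727,.0741,.05),(.6836,-.0994,.05)]: print(proj(m,p))
E
```

```text
clock 2.2 pos [0.5782 0.1141 0.2114] yaw 17.77 d [ 0.0998 -0.1267 -0.1114] twist 0.247 q6 1.46 F [0.6 0.  0. ] w 0.0515
[1.41, 3.78, 2.79] 0.062
[1.64, 3.68, 2.79] 0.062
[1.86, 3.57, 2.79] 0.062
[2.08, 3.45, 2.79] 0.062
[365.23030949 303.63014677]
[387.97470838 238.47195886]
[345.85043438 359.83100033]
```

View pics/w1.png

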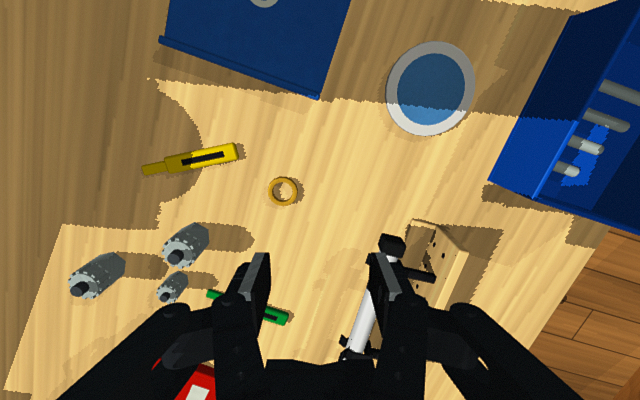

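The wrist view shows the pump just where it was predicted, with its near cap at (390,243). The ring is at (283,191), the lever at (190,158) and the small tool at (172,288). The third move was refused because a row lacked its twist.

step_arm --motion '[{"translation": [1.9, 5.1, 0.2], "twist": 0.084}, {"translation": [2.3, 5.0, 0.2], "twist": 0.084}, {"translation": [2.7, 4.8, 0.2], "twist": 0.084}, {"translation": [0, 0, 0], "twist": 0}]'

```text
clock: 2.75
position: [0.6798, -0.0173, 0.2041]
tool_rot: [1.0, 0.028, -0.0, 0.0]
ft_force: [0.7, 0.4, 0.0]
width: 0.0515
```

```bash
python3 - <<'E'
from h import *
from plan import plan
plan(0.678,-0.0126,.1,3.6)
im=r.read_camera("wrist");m=r.camera_model("wrist");cv2.imwrite("pics/w2.png",im[:,:,::-1])
for p in [(.678,-.0126,.05),(.6727,.0741,.05),(.6836,-.0994,.05)]: print(proj(m,p))
E
```

```text
clock 2.75 pos [ 0.6798 -0.0173  0.2041] yaw 3.25 d [-0.0018  0.0047 -0.1041] twist -0.006 q6 1.49 F [0.7 0.4 0. ] w 0.0515
[-0.08, -0.24, 5.21] -0.003
[-0.07, -0.24, 5.21] -0.003
[317.72741983 185.0549169 ]
[317.36312685  93.20706771]
[318.29997858 261.96294971]
```

View pics/w2.png

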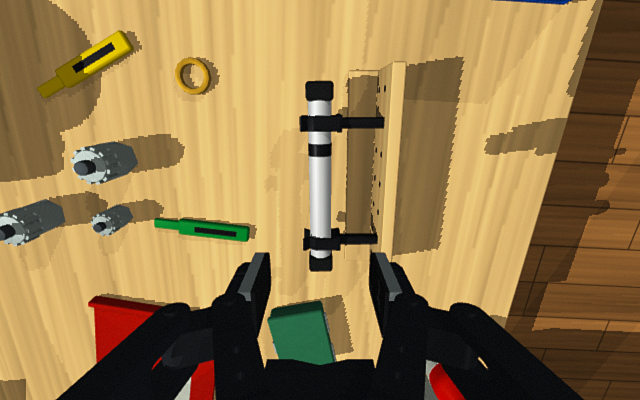

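Caps show at (319,91) and (321,262), within 2 px of the prediction. Descending over the pump's middle.

step_arm --motion '[{"translation": [-0.1, -0.23, 5.0], "twist": -0.006}, {"translation": [0, -0.23, 5.0], "twist": 0}, {"translation": [0, 0, 3.5], "twist": 0}, {"translation": [0, 0, 2.9], "twist": 0}, {"translation": [0, 0, 0], "twist": 0}]'

```text
clock: 3.42
position: [0.674, -0.0082, 0.039]
tool_rot: [0.999, 0.034, -0.003, -0.0]
ft_force: [-0.4, -0.2, 0.2]
width: 0.0514
```

```bash
python3 - <<'E'
from h import *
from plan import plan
plan(0.679,-0.0126,.0395,3.6)
im=r.read_camera("wrist");cv2.imwrite("pics/w3.png",im[:,:,::-1])
E
```

```text
clock 3.42 pos [ 0.674  -0.0082  0.039 ] yaw 3.95 d [ 0.005  -0.0044  0.0005] twist 0.006 q6 1.49 F [-0.4 -0.2  0.2] w 0.0514
[0.47, 0.47, -0.05] 0.006
```

View pics/w3.png

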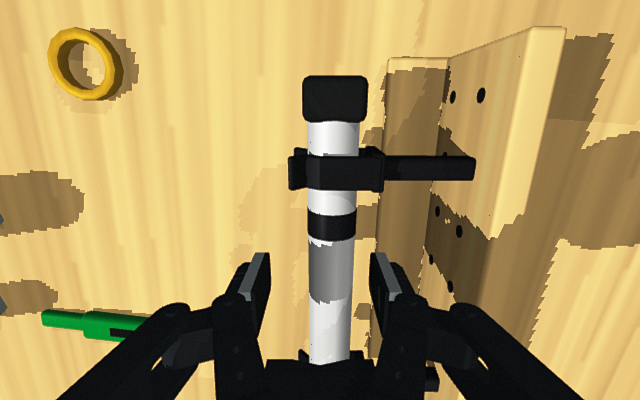

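The fingers straddle the tube, which sits right of centre (about column 330). I'll move 5 mm in x and y, then close.

step_arm --motion '[{"translation": [0.5, 0.45, 0], "twist": 0.006}, {"translation": [0, 0, 0], "twist": 0}, {"translation": [0, 0, 0], "twist": 0}]'

```text
clock: 3.85
position: [0.683, -0.0139, 0.0423]
tool_rot: [1.0, 0.03, 0.001, 0.0]
ft_force: [0.4, -0.7, -0.6]
width: 0.0511
```

step_arm --motion '[{"translation": [0, 0, 0], "twist": 0}, {"translation": [0, 0, 0], "twist": 0}, {"translation": [0, 0, 0], "twist": 0}, {"translation": [0, 0, 0], "twist": 0}]' --claw 0

```text
clock: 4.35
position: [0.6822, -0.0138, 0.0416]
tool_rot: [1.0, 0.03, -0.0, 0.0]
ft_force: [-1.1, 0.3, 4.3]
width: 0.0196
```

```bash
python3 - <<'E'
from h import *
from plan import plan
plan(0.679,-0.0126,.0395,3.6)
im=r.read_camera("wrist");cv2.imwrite("pics/w4.png",im[:,:,::-1])
im=r.read_camera("scene");crop(im,230,430,180,320,4,"pics/s4.png")
E
```

```text
clock 4.35 pos [ 0.6822 -0.0138  0.0416] yaw 3.49 d [-0.0032  0.0012 -0.0021] twist -0.002 q6 1.49 F [-1.1  0.3  4.3] w 0.0196
[-0.31, -0.14, 0.21] -0.002
```

View pics/w4.png

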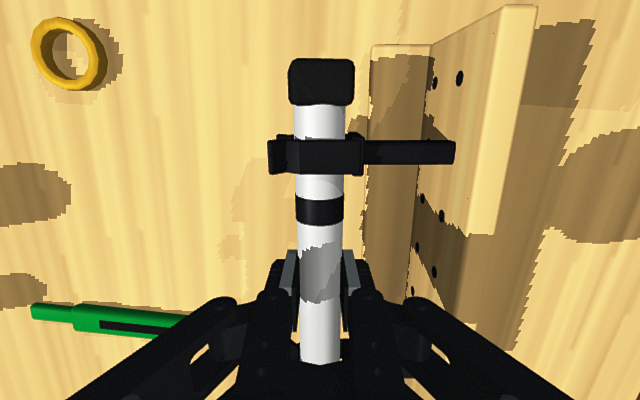

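View pics/s4.png

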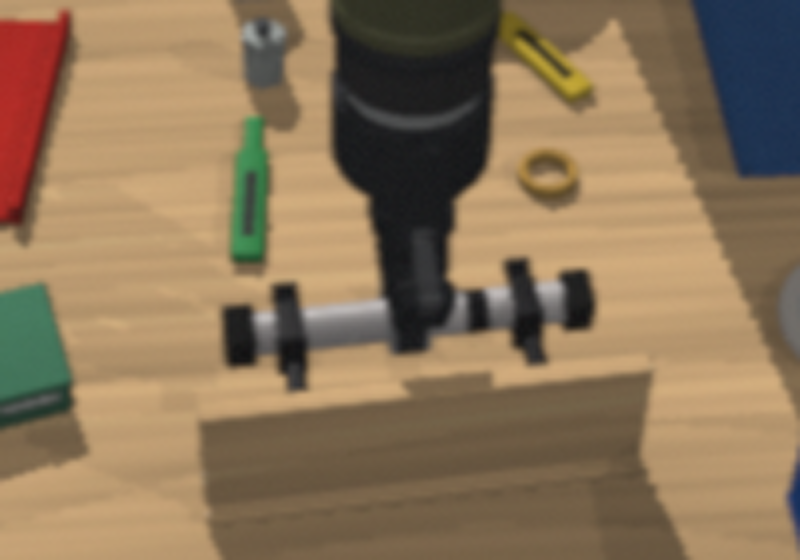

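Both pads are on the tube near the middle, between the clips. Pulling straight forward (tool -x).

step_arm --motion '[{"translation": [-1, 0, 0], "twist": 0}, {"translation": [-1, 0, 0], "twist": 0}, {"translation": [-1, 0, 0], "twist": 0}, {"translation": [-1, 0, 0], "twist": 0}, {"translation": [-1, 0, 0], "twist": 0}]'

```text
clock: 5.08
position: [0.631, -0.0168, 0.0408]
tool_rot: [1.0, 0.03, -0.001, -0.0]
ft_force: [-0.3, 0.4, -0.9]
width: 0.0197
```

step_arm --motion '[{"translation": [-0.5, 0, 0], "twist": 0}, {"translation": [0, 0, 0], "twist": 0}]'

```text
clock: 5.32
position: [0.6271, -0.0172, 0.0413]
tool_rot: [1.0, 0.03, -0.0, -0.0]
ft_force: [0.2, 1.0, -0.9]
width: 0.0197
```

```bash
python3 - <<'E'
from h import *
from plan import plan
plan(0.4917,-0.3433,.13,-7.8)
im=r.read_camera("wrist");cv2.imwrite("pics/w5.png",im[:,:,::-1])
im=r.read_camera("scene");crop(im,230,430,180,320,4,"pics/s5.png")
E
```

```text
clock 5.33 pos [ 0.6271 -0.0172  0.0413] yaw 3.49 d [-0.1354 -0.3261  0.0887] twist 0.197 q6 1.48 F [ 0.2  1.  -0.9] w 0.0197
[-2.21, 4.53, -1.27] 0.028
[-2.09, 4.59, -1.27] 0.028
[-1.96, 4.65, -1.27] 0.028
[-1.82, 4.7, -1.27] 0.028
[-1.69, 4.75, -1.27] 0.028
[-1.56, 4.8, -1.27] 0.028
[-1.42, 4.84, -1.27] 0.028
```

View pics/w5.png

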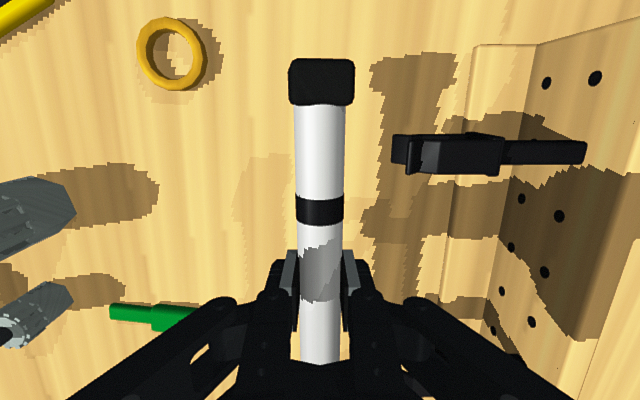

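View pics/s5.png

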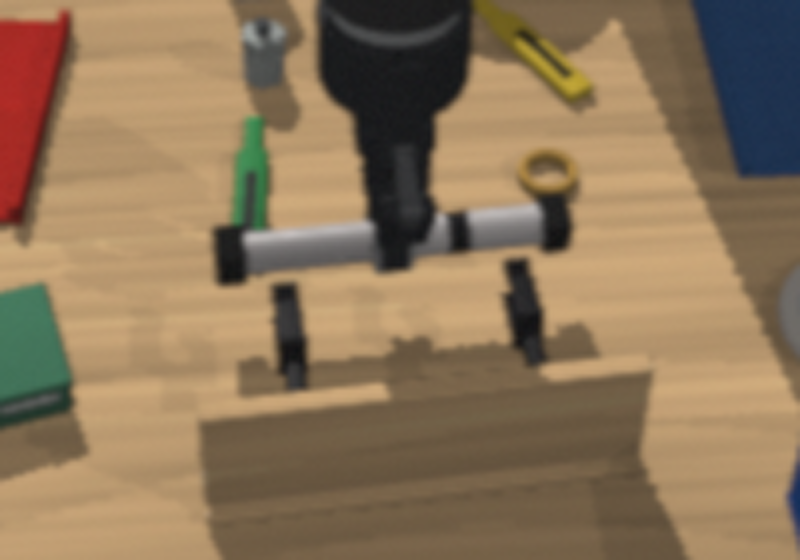

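The pump is free of both clips and level in the jaws. Lifting, then carrying it to the red board.

step_arm --motion '[{"translation": [0, 0, -5], "twist": 0}, {"translation": [0, 0, -5.5], "twist": 0}, {"translation": [-2.2, 4.5, 0], "twist": 0.028}, {"translation": [-2.1, 4.6, 0], "twist": 0.028}, {"translation": [-2.0, 4.6, 0], "twist": 0.028}]'

```text
clock: 6.05
position: [0.569, -0.1574, 0.1467]
tool_rot: [1.0, -0.012, 0.001, 0.0]
ft_force: [0.6, -0.8, -2.4]
width: 0.02
```

step_arm --motion '[{"translation": [-1.8, 4.7, 0], "twist": 0.028}, {"translation": [-1.7, 4.7, 0], "twist": 0.028}, {"translation": [-1.6, 4.8, 0], "twist": 0.028}, {"translation": [-1.4, 4.8, 0], "twist": 0.028}, {"translation": [0, 0, 0], "twist": 0}]'

```text
clock: 6.68
position: [0.4907, -0.3449, 0.1464]
tool_rot: [0.998, -0.07, 0.0, 0.001]
ft_force: [1.1, 1.1, -0.6]
width: 0.0199
```

```bash
python3 - <<'E'
from h import *
from plan import plan
plan(0.4917,-0.3433,.05,-7.8)
m=r.camera_model("top");s=r.read_state()
im=r.read_camera("top");crop(im,390,540,170,300,5,"pics/t6.png")
im=r.read_camera("wrist");cv2.imwrite("pics/w6.png",im[:,:,::-1])
a=yaw(s);Y=np.array([-np.sin(a),np.cos(a),0])
for k in(-.095,-.078,0,.078,.095):print((proj(m,s['position']+[0,0,.009]+k*Y)-[390,170])*5)
E
```

```text
clock 6.67 pos [ 0.4907 -0.3449  0.1464] yaw -8.01 d [ 0.001   0.0016 -0.0964] twist -0.004 q6 1.1 F [ 1.1  1.1 -0.6] w 0.0199
[0.04, -0.09, 4.82] -0.002
[0.04, -0.09, 4.82] -0.002
[718.16051861 306.47163104]
[677.83797918 299.936629  ]
[492.78947707 269.94614834]
[307.67657383 239.94523031]
[267.32290294 233.40518285]
```

View pics/t6.png

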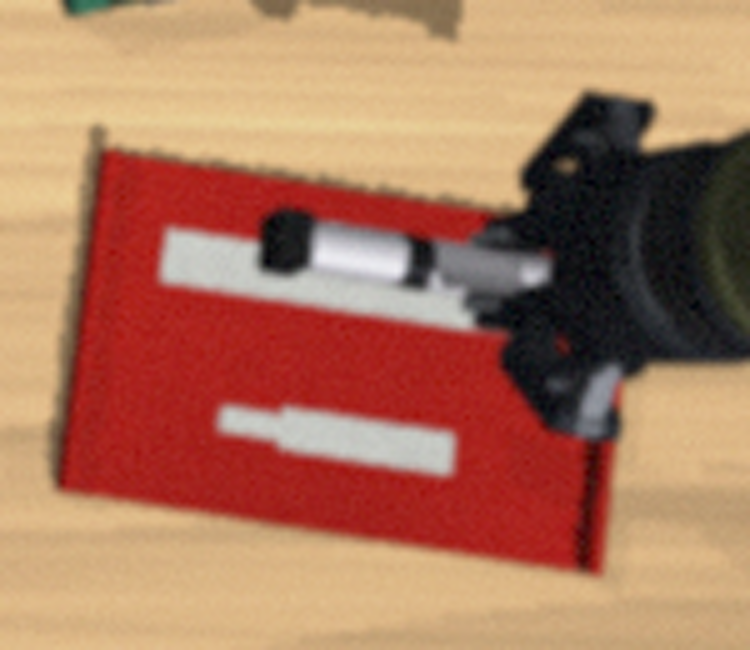

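View pics/w6.png

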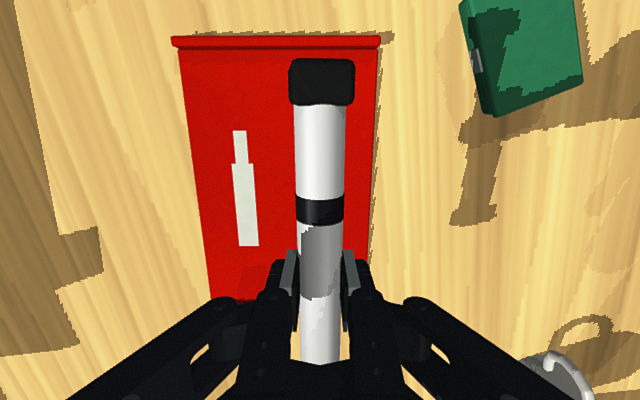

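The held pump lines up with its outline to about 2 mm (cap at crop (287,242), predicted (287,237)). Lowering.

step_arm --motion '[{"translation": [0.05, -0.05, 5], "twist": -0.002}, {"translation": [0.05, -0.05, 4.5], "twist": -0.002}, {"translation": [0, 0, 2.5], "twist": 0}, {"translation": [0, 0, 0.8], "twist": 0}, {"translation": [0, 0, 0], "twist": 0}]'

```text
clock: 7.4
position: [0.4935, -0.34, 0.0185]
tool_rot: [0.998, -0.065, -0.0, -0.0]
ft_force: [0.7, 0.6, -1.2]
width: 0.0198
```

```bash
python3 plan.py 0.4917 -0.344 .0105 -7.8
```

```text
clock 7.4 pos [ 0.4935 -0.34    0.0185] yaw -7.43 d [-0.0018 -0.004  -0.008 ] twist 0.007 q6 1.1 F [ 0.7  0.6 -1.2] w 0.0198
[-0.12, 0.42, 0.8] 0.007
```

step_arm --motion '[{"translation": [-0.1, 0.4, 0.5], "twist": 0.007}, {"translation": [0, 0, 0], "twist": 0}]'

```text
clock: 7.65
position: [0.4918, -0.3452, 0.014]
tool_rot: [0.998, -0.069, 0.001, 0.0]
ft_force: [-0.6, -1.0, -1.3]
width: 0.0199
```

```bash
python3 plan.py 0.4917 -0.344 .0105 -7.8;python3 - <<'E'
from h import *
im=r.read_camera("wrist");cv2.imwrite("pics/w7.png",im[:,:,::-1])
E
python3 plan.py 0.4917 -0.344 .0105 -7.8
```

```text
clock 7.65 pos [ 0.4918 -0.3452  0.014 ] yaw -7.93 d [-0.0001  0.0012 -0.0035] twist -0.002 q6 1.1 F [-0.6 -1.  -1.3] w 0.0199
[-0.02, -0.12, 0.35] -0.002
clock 7.7 pos [ 0.4917 -0.3451  0.014 ] yaw -7.93 d [-0.      0.0011 -0.0035] twist -0.002 q6 1.1 F [-0.2 -0.6 -1.3] w 0.0198
[-0.02, -0.11, 0.35] -0.002
```

View pics/w7.png

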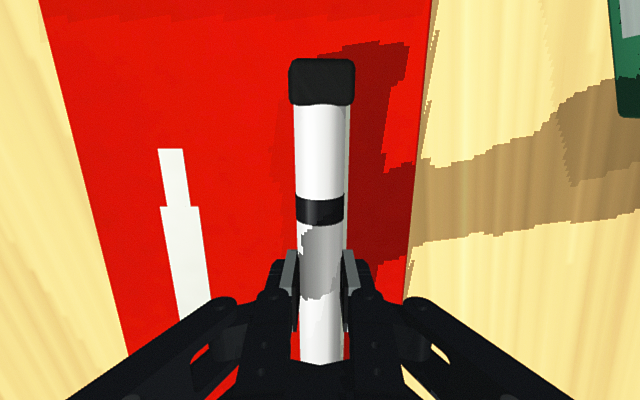

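step_arm --motion '[{"translation": [0.05, -0.1, 0.15], "twist": -0.002}, {"translation": [0, 0, 0.1], "twist": 0}, {"translation": [0, 0, 0], "twist": 0}]'

```text
clock: 8.07
position: [0.4924, -0.3439, 0.0117]
tool_rot: [0.998, -0.068, 0.0, 0.0]
ft_force: [-1.4, 0.4, 4.7]
width: 0.02
```

step_arm --motion '[{"translation": [0, 0, 0.1], "twist": 0}, {"translation": [0, 0, 0], "twist": 0}]'

```text
clock: 8.32
position: [0.4923, -0.3439, 0.0115]
tool_rot: [0.998, -0.068, 0.001, 0.0]
ft_force: [-3.5, 2.2, 12.3]
width: 0.0196
```

Contact felt (12 N upwards). Releasing.

step_arm --motion '[{"translation": [0, 0, -0.05], "twist": 0}, {"translation": [0, 0, 0], "twist": 0}, {"translation": [0, 0, 0], "twist": 0}]' --claw 0.5

```text
clock: 8.7
position: [0.4919, -0.3436, 0.0101]
tool_rot: [0.998, -0.068, -0.0, -0.0]
ft_force: [0.2, 0.1, -0.5]
width: 0.0426
```

step_arm --motion '[{"translation": [0, 0, -1], "twist": 0}, {"translation": [0, 0, -4], "twist": 0}, {"translation": [0, 0, -5], "twist": 0}, {"translation": [0, 0, -5], "twist": 0}, {"translation": [-5, 0, 0], "twist": 0}]'

```text
clock: 9.32
position: [0.4476, -0.34, 0.1661]
tool_rot: [0.998, -0.067, 0.005, 0.003]
ft_force: [-0.9, -1.0, 0.9]
width: 0.0427
```

```bash
python3 - <<'E'
from h import *
s=r.read_state();m=r.camera_model("wrist");im=r.read_camera("wrist");cv2.imwrite("pics/w8.png",im[:,:,::-1])
m2=r.camera_model("scene");im=r.read_camera("scene");crop(im,110,260,160,250,5,"pics/s8.png")
from plan import plan
plan(.428,.0857,.15,28.3)
E
```

```text
clock 9.43 pos [ 0.4387 -0.3358  0.1613] yaw -7.88 d [-0.0107  0.4215 -0.0113] twist -0.631 q6 1.06 F [ 0.4  0.2 -0.7] w 0.0427
[-0.85, -5.2, 0.14] -0.079
[-0.44, -5.25, 0.14] -0.079
[-0.03, -5.27, 0.14] -0.079
[0.39, -5.26, 0.14] -0.079
[0.8, -5.21, 0.14] -0.079
[1.21, -5.13, 0.14] -0.079
[1.61, -5.02, 0.14] -0.079
[2.0, -4.87, 0.14] -0.079
```

View pics/w8.png

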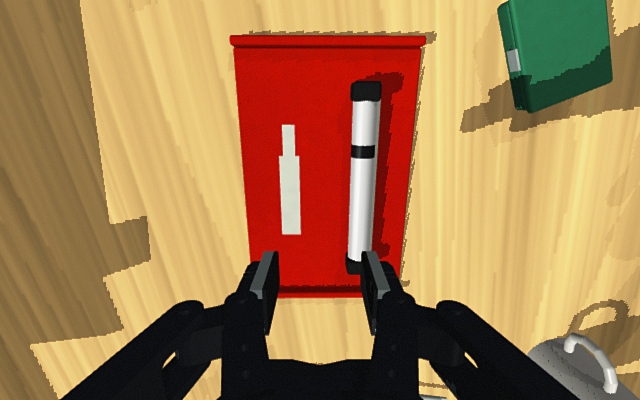

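View pics/s8.png

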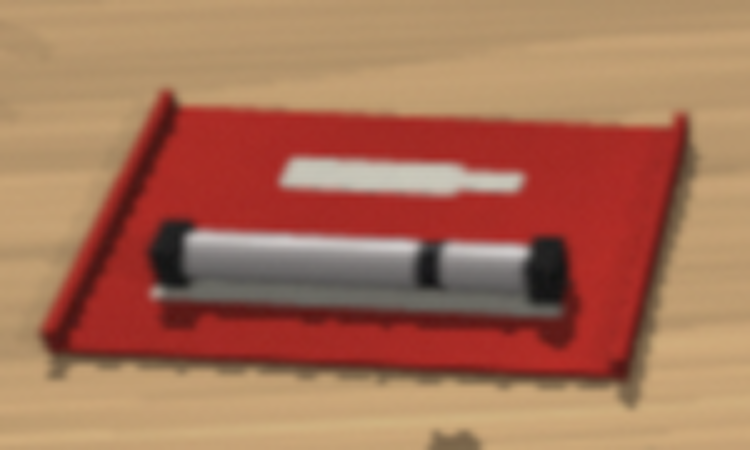

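```bash
python3 - <<'E'
from h import *
s=r.read_state();m=r.camera_model("wrist");iw=r.read_camera("wrist")
ms=r.camera_model("scene");sc=r.read_camera("scene")
a=np.radians(-7.8);X=np.array([np.cos(a),np.sin(a),0]);Y=np.array([-np.sin(a),np.cos(a),0])
for mm,im,n,x0,y0,k,c0 in((m,iw,"w",330,60,3,(330,430,60,290)),(ms,sc,"s",110,160,5,(110,260,160,250))):
    x0,x1,y0,y1=c0
    b=cv2.resize(im[y0:y1,x0:x1,::-1],None,fx=k,fy=k,interpolation=cv2.INTER_CUBIC)
    def poly(cx,cy,hx,hy,z,col):
        P=[proj(mm,np.array([cx,cy,z])+u*hx*X+v*hy*Y) for u,v in((1,1),(1,-1),(-1,-1),(-1,1))]
        cv2.polylines(b,[np.int32(((np.array(P)-[x0,y0]+.5)*k))],True,col,1)
    poly(.4917,-.3433,.013,.095,.006,(255,0,255))
    poly(.4917,-.3433,.0125,.095,.031,(0,255,0))
    if n=="s": poly(.417,-.3338,.010,.0575,.006,(255,0,255))
    cv2.imwrite(f"pics/{n}9.png",b)
E
```

```text
(no output)
```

View pics/s9.png

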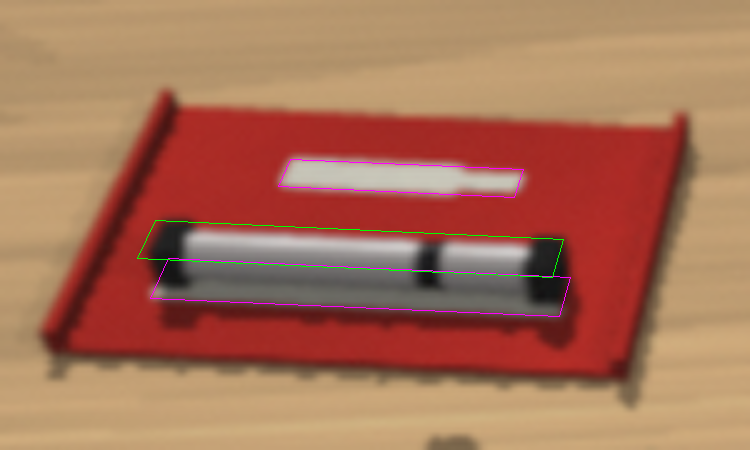

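View pics/w9.png

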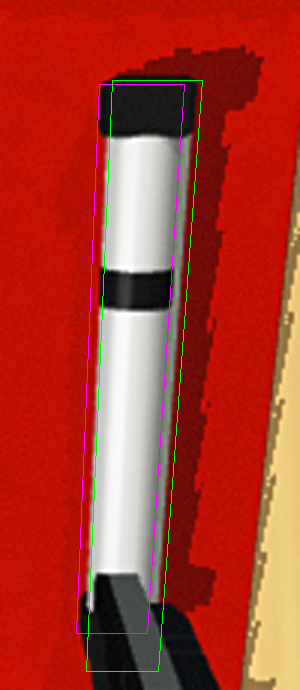

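step_arm --motion '[{"translation": [0, -5.5, 0], "twist": 0}, {"translation": [0, -5.5, 0], "twist": 0}, {"translation": [0, -5.5, 0], "twist": 0}, {"translation": [0, 0, 0], "twist": 0}]'

```text
clock: 10.02
position: [0.4659, -0.1703, 0.1604]
tool_rot: [0.998, -0.065, 0.0, -0.0]
ft_force: [-0.3, -1.1, -0.2]
width: 0.0423
```

```bash
cat > ov.py <<'E'
from h import *
a=np.radians(-7.8);X=np.array([np.cos(a),np.sin(a),0]);Y=np.array([-np.sin(a),np.cos(a),0])
def ov(cam,c0,k,fn,rects):
    mm=r.camera_model(cam);im=r.read_camera(cam);x0,x1,y0,y1=c0
    b=cv2.resize(im[y0:y1,x0:x1,::-1],None,fx=k,fy=k,interpolation=cv2.INTER_CUBIC)
    for cx,cy,hx,hy,z,col in rects:
        P=[proj(mm,np.array([cx,cy,z])+u*hx*X+v*hy*Y) for u,v in((1,1),(1,-1),(-1,-1),(-1,1))]
        cv2.polylines(b,[np.int32(np.round((np.array(P)-[x0,y0]+.5)*k))],True,col,1)
    cv2.imwrite(fn,b)
E
python3 - <<'E'
from ov import *
R=[(.4917,-.3433,.0125,.095,.031,(0,255,0)),(.4917,-.3433,.013,.095,.006,(255,0,255))]
ov("top",(400,520,195,290),6,"pics/t10.png",R)
E
```

View pics/t10.png

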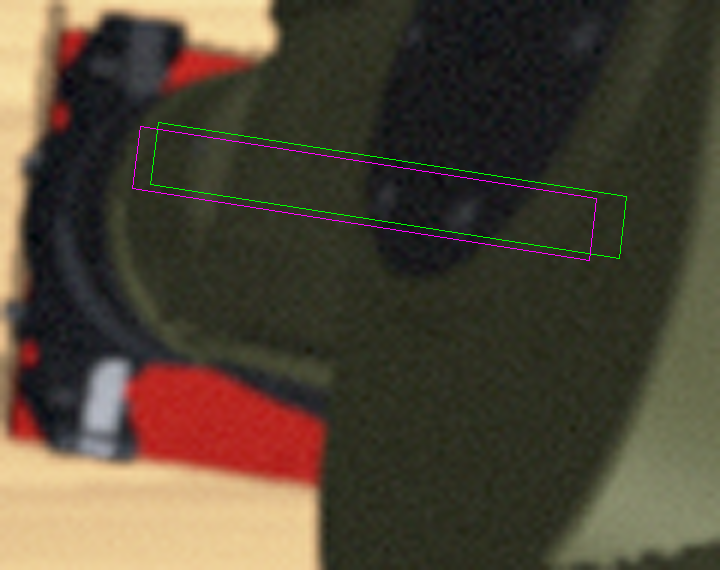

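The arm still blocks the top view, so I'm moving on towards the lever.

```bash
python3 plan.py .428 .0857 .16 28.3
```

```text
clock 10.07 pos [ 0.4659 -0.1721  0.1604] yaw -7.58 d [-0.0379  0.2578 -0.0004] twist -0.626 q6 1.35 F [-0.9 -1.2  0.4] w 0.0431
[-1.43, -5.01, 0.01] -0.125
[-0.79, -5.15, 0.01] -0.125
[-0.14, -5.21, 0.01] -0.125
[0.51, -5.19, 0.01] -0.125
[1.15, -5.08, 0.01] -0.125
```

```bash
sed -i 's/def plan(x,y,z,yd,mx=5.5,s=None):/def plan(x,y,z,yd,mx=5.5,s=None,full=False):/; s/    n=max(int/    if full: t=-(np.radians(yd)-a)\n    n=max(int/' plan.py; python3 - <<'E'
from plan import *
plan(.428,.0857,.16,118.3,full=True)
E
```

```text
clock 10.07 pos [ 0.4659 -0.1721  0.1604] yaw -7.58 d [-0.0379  0.2578 -0.0004] twist -2.197 q6 1.35 F [-0.9 -1.2  0.4] w 0.0431
[-0.55, -1.93, 0.0] -0.169
[-0.22, -1.99, 0.0] -0.169
[0.12, -2.0, 0.0] -0.169
[0.45, -1.95, 0.0] -0.169
[0.78, -1.85, 0.0] -0.169
[1.08, -1.69, 0.0] -0.169
[1.35, -1.49, 0.0] -0.169
[1.58, -1.24, 0.0] -0.169
[1.76, -0.96, 0.0] -0.169
[1.9, -0.65, 0.0] -0.169
[1.98, -0.32, 0.0] -0.169
[2.0, 0.02, 0.0] -0.169
[1.97, 0.36, 0.0] -0.169
```

step_arm --motion '[{"translation": [-0.55, -1.9, 0], "twist": -0.169}, {"translation": [-0.2, -2.0, 0], "twist": -0.169}, {"translation": [0.1, -2.0, 0], "twist": -0.169}, {"translation": [0.45, -1.95, 0], "twist": -0.169}, {"translation": [0.8, -1.85, 0], "twist": -0.169}]'

```text
clock: 10.7
position: [0.4514, -0.0751, 0.1604]
tool_rot: [0.937, 0.349, 0.0, 0.0]
ft_force: [0.4, -0.1, -1.2]
width: 0.0424
```

step_arm --motion '[{"translation": [1.1, -1.7, 0], "twist": -0.169}, {"translation": [1.35, -1.5, 0], "twist": -0.169}, {"translation": [1.6, -1.25, 0], "twist": -0.169}, {"translation": [1.75, -0.95, 0], "twist": -0.169}, {"translation": [1.9, -0.65, 0], "twist": -0.169}]'

```text
clock: 11.32
position: [0.4376, 0.025, 0.1604]
tool_rot: [0.712, 0.703, 0.0, 0.0]
ft_force: [-0.2, -0.6, 0.1]
width: 0.0429
```

step_arm --motion '[{"translation": [2.0, -0.3, 0], "twist": -0.169}, {"translation": [2.0, 0, 0], "twist": -0.169}, {"translation": [2.0, 0.35, 0], "twist": -0.169}, {"translation": [0, 0, 0], "twist": 0}]'

```text
clock: 11.82
position: [0.4288, 0.0853, 0.1604]
tool_rot: [0.515, 0.857, 0.0, 0.0]
ft_force: [0.4, -0.9, -0.2]
width: 0.0425
```

```bash
python3 - <<'E'
from ov import *
from plan import plan
R=[(.4917,-.3433,.0125,.095,.031,(0,255,0)),(.4917,-.3433,.013,.095,.006,(255,0,255))]
ov("top",(400,520,195,290),6,"pics/t11.png",R)
R=[(.4917,-.3433,.013,.095,.006,(255,0,255))]
ov("scene",(110,260,160,250),5,"pics/s11.png",R)
plan(.428,.0857,.1,118.3,full=True)
m=r.camera_model("wrist");im=r.read_camera("wrist");cv2.imwrite("pics/w11.png",im[:,:,::-1]); np.savez("w11.npz",im=im,**m)
E
```

```text
clock 11.93 pos [0.4286 0.0846 0.1603] yaw 117.92 d [-0.0006  0.0011 -0.0603] twist -0.007 q6 -0.29 F [ 0.6 -0.1 -0.8] w 0.0426
[0.06, 0.0, 3.02] -0.003
[0.06, 0.0, 3.02] -0.003
```

View pics/t11.png

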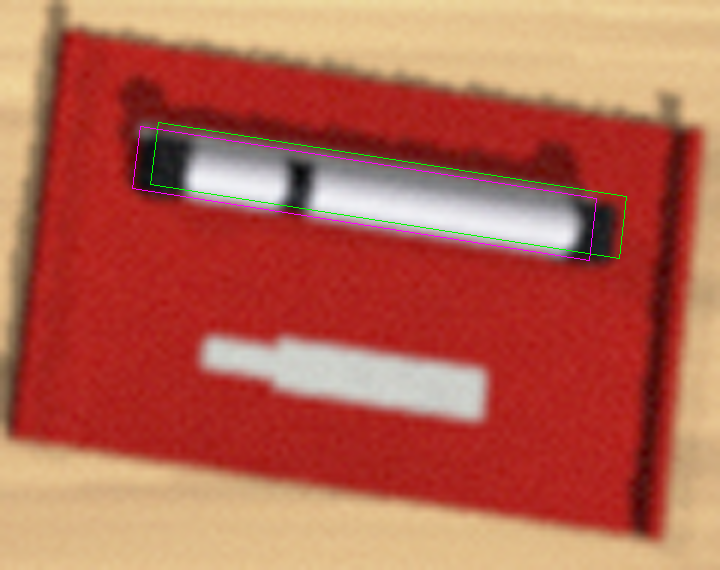

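View pics/s11.png

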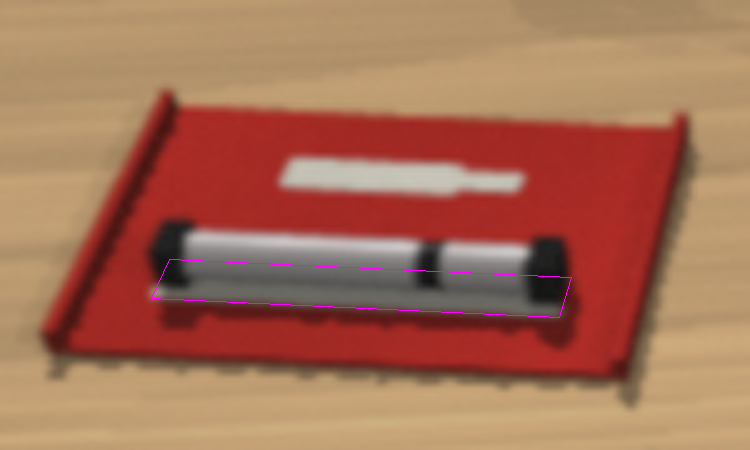

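View pics/w11.png

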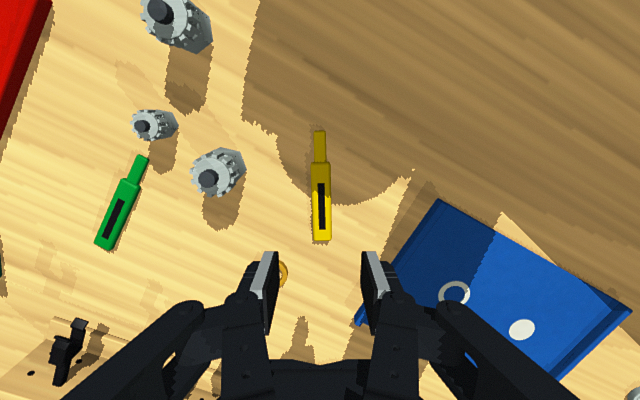

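```bash
cat > capfit.py <<'E'
from ov import *
from scipy.optimize import least_squares
def hull(mm,c,a,y0,y1):
    X=np.array([np.cos(a),np.sin(a),0]);Y=np.array([-np.sin(a),np.cos(a),0])
    P=[proj(mm,np.array([c[0],c[1],z])+u*.0125*X+v*Y) for z in(.006,.031) for u in(-1,1) for v in(y0,y1)]
    h=cv2.convexHull(np.float32(P)*16);M=cv2.moments(h);return np.array([M['m10'],M['m01']])/M['m00']/16
obs=[]
for cam,rois in(("top",[(421,433,212,232),(496,504,225,242)]),("scene",[(138,149,202,220),(214,226,204,224)])):
    mm=r.camera_model(cam);im=r.read_camera(cam).astype(float)
    for (x0,x1,y0,y1),sg in zip(rois,(1,-1) if cam=="top" else (-1,1)):
        L=im[y0:y1,x0:x1].max(2); w=np.clip((95-L)/60,0,1)
        ys,xs=np.mgrid[y0:y1,x0:x1]; c=np.array([(w*xs).sum(),(w*ys).sum()])/w.sum()
        pred=hull(mm,(.4917,-.3433),np.radians(-7.8),*((.078,.095) if sg>0 else (-.095,-.078)))
        print(cam,sg,c.round(2),pred.round(2),w.sum().round(1)); obs.append((mm,sg,c))
        cv2.imwrite(f"pics/cap{cam}{sg}.png",cv2.resize(im[y0-4:y1+4,x0-4:x1+4,::-1],None,fx=12,fy=12,interpolation=cv2.INTER_NEAREST))
f=lambda p:np.concatenate([hull(mm,p[:2],p[2],*((.078,.095) if sg>0 else (-.095,-.078)))-c for mm,sg,c in obs])
o=least_squares(f,[.4917,-.3433,-.136]);print(o.x,np.degrees(o.x[2]),o.fun.round(2))
E
python3 capfit.py
```

```text
top 1 [426.35 221.87] [427.21 220.84] 68.2
top -1 [498.69 233.16] [497.34 231.94] 43.4
scene -1 [143.73 210.92] [143.78 211.49] 71.0
scene 1 [218.88 214.44] [218.09 214.9 ] 93.4
[ 0.48967318 -0.34304119 -0.13815399] -7.915640457414157 [ 0.77 -0.28 -1.44 -0.31  0.36 -0.1  -0.63 -0.11][ WARN:0@1.932] global loadsave.cpp:1063 imwrite_ Unsupported depth image for selected encoder is fallbacked to CV_8U.
```

The pump lies about 2 mm off its outline in x and is well aligned in angle and length, so I'll leave it. In the wrist view the lever is centred between the jaws at column 320, rows 130–243, with its tip up.

```bash
python3 - <<'E'
from h import *
m=dict(np.load("w11.npz"));s=r.read_state()
p1=back(m,(320,130.5),.003);p2=back(m,(321.5,243),.005)
print(p1,p2,np.linalg.norm(p1-p2),(p1+p2)/2,np.degrees(np.arctan2(*(p1-p2)[[1,0]])))
print("ring",back(m,(283,272),.004))
E
python3 - <<'E'
from plan import *
plan(.428,.0857,.1,118.3,full=True)
E
```

```text
[0.37991677 0.0582161  0.003     ] [0.48329008 0.11489586 0.005     ] 0.11790943701794708 [0.43160343 0.08655598 0.004     ] -151.2639659551922
ring [0.53529555 0.09387855 0.004     ]
clock 12.07 pos [0.4282 0.0845 0.1603] yaw 117.94 d [-0.0002  0.0012 -0.0603] twist -0.006 q6 -0.29 F [-0.8  0.2 -1. ] w 0.0426
[0.06, 0.02, 3.01] -0.003
[0.06, 0.02, 3.01] -0.003
```

```bash
python3 - <<'E'
from plan import *
plan(.4316,.0866,.003,118.6,full=True)
E
```

```text
clock 12.07 pos [0.4282 0.0845 0.1603] yaw 117.94 d [ 0.0034  0.0021 -0.1573] twist -0.011 q6 -0.29 F [-0.8  0.2 -1. ] w 0.0426
[0.01, 0.13, 5.24] -0.004
[0.01, 0.13, 5.24] -0.004
[0.01, 0.13, 5.24] -0.004
```

step_arm --motion '[{"translation": [0, 0.2, 5], "twist": -0.01}, {"translation": [0, 0.2, 5], "twist": 0}, {"translation": [0, 0, 3.5], "twist": 0}, {"translation": [0, 0, 0.7], "twist": 0}, {"translation": [0, 0, 0], "twist": 0}]'

```text
clock: 12.7
position: [0.4317, 0.0869, 0.0187]
tool_rot: [0.51, 0.86, -0.0, -0.0]
ft_force: [0.0, -0.3, 0.7]
width: 0.0425
```

```bash
python3 - <<'E'
from plan import *
plan(.4316,.0866,.003,118.6,full=True)
im=r.read_camera("wrist");cv2.imwrite("pics/w12.png",im[:,:,::-1])
E
```

```text
clock 12.7 pos [0.4317 0.0869 0.0187] yaw 118.61 d [-0.0001 -0.0003 -0.0157] twist 0.0 q6 -0.3 F [ 0.  -0.3  0.7] w 0.0425
[-0.02, -0.02, 1.57] 0.0
```

View pics/w12.png

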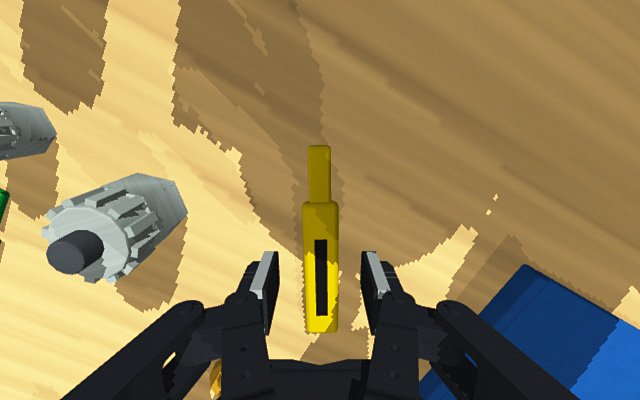

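step_arm --motion '[{"translation": [0, 0, 0.9], "twist": 0}, {"translation": [0, 0, 0.6], "twist": 0}, {"translation": [0, 0, 0], "twist": 0}]'

```text
clock: 13.12
position: [0.431, 0.0871, 0.003]
tool_rot: [0.51, 0.86, -0.0, -0.0]
ft_force: [-0.3, 0.1, -0.8]
width: 0.0427
```

step_arm --motion '[{"translation": [0, 0, 0], "twist": 0}, {"translation": [0, 0, 0], "twist": 0}, {"translation": [0, 0, 0], "twist": 0}, {"translation": [0, 0, 0], "twist": 0}]' --claw 0

```text
clock: 13.62
position: [0.4316, 0.0872, 0.0037]
tool_rot: [0.51, 0.86, 0.0, 0.0]
ft_force: [-2.5, 1.1, 5.5]
width: 0.0174
```

step_arm --motion '[{"translation": [0, 0, -2], "twist": 0}, {"translation": [0, 0, -5], "twist": 0}, {"translation": [0, 0, -5.5], "twist": 0}, {"translation": [0, 0, -1.5], "twist": 0}, {"translation": [0, 0, 0], "twist": 0}]'

```text
clock: 14.25
position: [0.4322, 0.0873, 0.1439]
tool_rot: [0.51, 0.86, 0.001, 0.001]
ft_force: [-0.4, 0.3, -1.0]
width: 0.0175
```

```bash
python3 - <<'E'
from plan import *
plan(.4192,-.3344,.14,-7.8,full=True)
im=r.read_camera("wrist");cv2.imwrite("pics/w13.png",im[:,:,::-1])
E
```

```text
clock 14.25 pos [0.4322 0.0873 0.1439] yaw 118.66 d [-0.013  -0.4217 -0.0039] twist 2.207 q6 -0.3 F [-0.4  0.3 -1. ] w 0.0175
[-2.8, -1.64, 0.03] 0.17
[-3.04, -1.15, 0.03] 0.17
[-3.19, -0.62, 0.03] 0.17
[-3.24, -0.07, 0.03] 0.17
[-3.21, 0.48, 0.03] 0.17
[-3.08, 1.01, 0.03] 0.17
[-2.87, 1.52, 0.03] 0.17
[-2.57, 1.98, 0.03] 0.17
[-2.2, 2.39, 0.03] 0.17
[-1.76, 2.73, 0.03] 0.17
[-1.28, 2.98, 0.03] 0.17
[-0.75, 3.16, 0.03] 0.17
[-0.21, 3.24, 0.03] 0.17
```

View pics/w13.png

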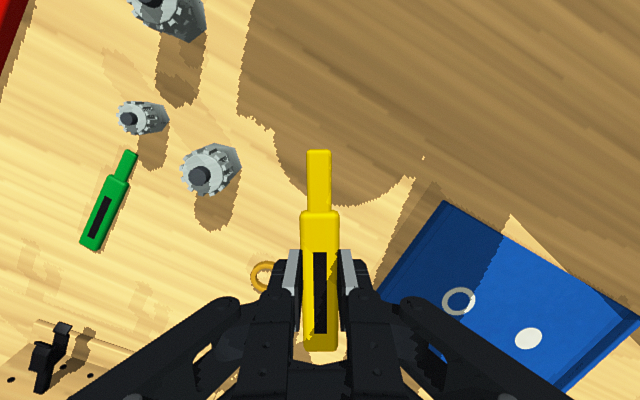

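The lever is held straight, with its tip at (318,152). Carrying it to the red board.

step_arm --motion '[{"translation": [-2.8, -1.6, 0], "twist": 0.17}, {"translation": [-3.0, -1.15, 0], "twist": 0.17}, {"translation": [-3.2, -0.6, 0], "twist": 0.17}, {"translation": [-3.2, -0.1, 0], "twist": 0.17}, {"translation": [-3.2, 0.5, 0], "twist": 0.17}]'

```text
clock: 14.92
position: [0.4249, -0.0748, 0.141]
tool_rot: [0.821, 0.571, -0.001, -0.001]
ft_force: [0.6, 0.8, -0.4]
width: 0.0174
```

step_arm --motion '[{"translation": [-3.1, 1.0, 0], "twist": 0.17}, {"translation": [-2.9, 1.5, 0], "twist": 0.17}, {"translation": [-2.6, 2.0, 0], "twist": 0.17}, {"translation": [-2.2, 2.4, 0], "twist": 0.17}, {"translation": [-1.8, 2.7, 0], "twist": 0.17}]'

```text
clock: 15.55
position: [0.4189, -0.2373, 0.1408]
tool_rot: [0.983, 0.182, -0.002, -0.001]
ft_force: [0.1, 0.5, 0.1]
width: 0.0175
```

step_arm --motion '[{"translation": [-1.3, 3.0, 0], "twist": 0.17}, {"translation": [-0.75, 3.15, 0], "twist": 0.17}, {"translation": [-0.2, 3.2, 0], "twist": 0.17}, {"translation": [0, 0, 0], "twist": 0}]'

```text
clock: 16.05
position: [0.4159, -0.335, 0.1407]
tool_rot: [0.997, -0.071, -0.001, -0.001]
ft_force: [-0.6, 0.2, 0.0]
width: 0.0177
```

```bash
python3 - <<'E'
from plan import *
plan(.4192,-.3344,.03,-7.8,full=True)
im=r.read_camera("wrist");cv2.imwrite("pics/w14.png",im[:,:,::-1])
E
```

```text
clock 16.05 pos [ 0.4159 -0.335   0.1407] yaw -8.12 d [ 0.0033  0.0006 -0.1107] twist -0.006 q6 1.03 F [-0.6  0.2  0. ] w 0.0177
[0.11, -0.03, 3.69] -0.002
[0.11, -0.03, 3.69] -0.002
[0.11, -0.03, 3.69] -0.002
```

View pics/w14.png

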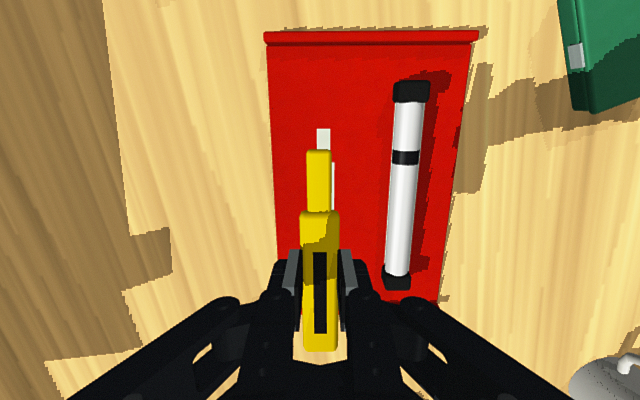

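The outline's tip shows at (324,138), a bit to the right, matching the planned +3 mm shift in x. Descending.

step_arm --motion '[{"translation": [0.15, 0, 5], "twist": -0.006}, {"translation": [0.15, 0, 4], "twist": 0}, {"translation": [0, 0, 1.8], "twist": 0}, {"translation": [0, 0, 0], "twist": 0}, {"translation": [0, 0, 0], "twist": 0}]'

```text
clock: 16.73
position: [0.4203, -0.334, 0.0356]
tool_rot: [0.998, -0.066, 0.0, -0.0]
ft_force: [-0.7, -0.1, -0.5]
width: 0.0179
```

```bash
python3 - <<'E'
from plan import *
plan(.4192,-.3344,.0095,-7.8,full=True)
im=r.read_camera("wrist");cv2.imwrite("pics/w15.png",im[:,:,::-1])
E
```

```text
clock 16.73 pos [ 0.4203 -0.334   0.0356] yaw -7.55 d [-0.0011 -0.0004 -0.0261] twist 0.004 q6 1.03 F [-0.7 -0.1 -0.5] w 0.0179
[-0.1, 0.05, 2.61] 0.004
```

View pics/w15.png

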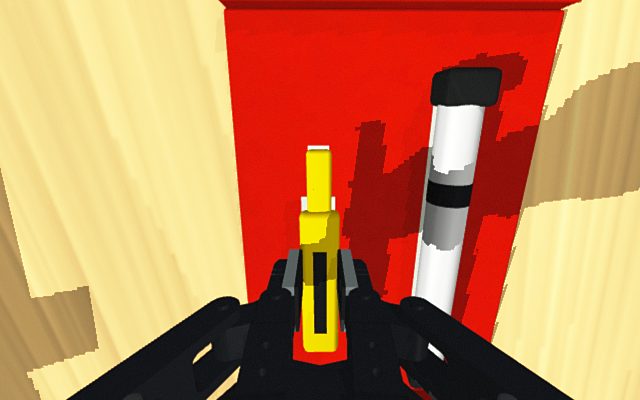

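```bash
python3 - <<'E'
from h import *
m=r.camera_model("wrist");s=r.read_state()
for uv,z in(((318.5,146),.006),((318.5,151),.0386),((318,198),.006),((318,212),.0416)):
    p=back(m,uv,z); print(p, tool(s,p-s['position']))
E
```

```text
[ 0.42921506 -0.27680152  0.006     ] [ 0.09066923 -5.82792864  3.00536453]
[ 0.42954166 -0.27484144  0.0386    ] [ 0.09723834 -6.02653055 -0.25463547]
[ 0.42487858 -0.30699004  0.006     ] [ 0.05826189 -2.77826192  3.00536453]
[ 0.42553184 -0.30306748  0.0416    ] [ 0.07137474 -3.17570378 -0.55463547]
```

step_arm --motion '[{"translation": [0, 0.15, 1.3], "twist": 0}, {"translation": [0, 0.1, 0.9], "twist": 0}, {"translation": [0, 0, 0.2], "twist": 0}, {"translation": [0, 0, 0], "twist": 0}]'

```text
clock: 17.27
position: [0.4195, -0.3369, 0.011]
tool_rot: [0.998, -0.067, -0.0, -0.0]
ft_force: [0.4, 0.0, -2.2]
width: 0.0176
```

```bash
python3 - <<'E'
from plan import *
plan(.4192,-.3344,.009,-7.8,full=True)
E
```

```text
clock 17.27 pos [ 0.4195 -0.3369  0.011 ] yaw -7.63 d [-0.0003  0.0025 -0.002 ] twist 0.003 q6 1.03 F [ 0.4  0.  -2.2] w 0.0176
[-0.07, -0.24, 0.2] 0.003
```

step_arm --motion '[{"translation": [0, 0, 0.1], "twist": 0.002}, {"translation": [0, 0, 0.1], "twist": 0}, {"translation": [0, 0, 0], "twist": 0}]'

```text
clock: 17.65
position: [0.42, -0.3371, 0.0098]
tool_rot: [0.998, -0.067, 0.0, 0.0]
ft_force: [-0.8, 0.7, 3.5]
width: 0.0176
```

step_arm --motion '[{"translation": [0, 0, 0.05], "twist": 0}, {"translation": [0, 0, 0], "twist": 0}]'

```text
clock: 17.9
position: [0.42, -0.3372, 0.0097]
tool_rot: [0.998, -0.067, 0.0, 0.0]
ft_force: [-2.9, 2.5, 8.6]
width: 0.0176
```

Contact (8.6 N). Releasing.

step_arm --motion '[{"translation": [0, 0, -0.05], "twist": 0}, {"translation": [0, 0, 0], "twist": 0}, {"translation": [0, 0, 0], "twist": 0}]' --claw 0.45

```text
clock: 18.27
position: [0.4197, -0.3369, 0.0091]
tool_rot: [0.998, -0.067, -0.0, -0.0]
ft_force: [-0.2, 0.5, 0.1]
width: 0.0384
```

step_arm --motion '[{"translation": [0, 0, -1], "twist": 0}, {"translation": [0, 0, -4], "twist": 0}, {"translation": [0, 0, -5], "twist": 0}, {"translation": [0, 0, -5], "twist": 0}, {"translation": [0, 0, 0], "twist": 0}]'

```text
clock: 18.9
position: [0.4224, -0.3391, 0.1644]
tool_rot: [0.998, -0.067, 0.004, 0.002]
ft_force: [-0.0, 0.3, -0.3]
width: 0.0383
```

```bash
python3 - <<'E'
from plan import *
from ov import ov
plan(.44,-.084,.16,0)
im=r.read_camera("wrist");cv2.imwrite("pics/w16.png",im[:,:,::-1])
ov("scene",(110,260,160,250),5,"pics/s16.png",[])
E
```

```text
clock 18.9 pos [ 0.4224 -0.3391  0.1644] yaw -7.74 d [ 0.0176  0.2551 -0.0044] twist -0.135 q6 1.03 F [-0.   0.3 -0.3] w 0.0383
[-0.34, -5.1, 0.09] -0.027
[-0.2, -5.11, 0.09] -0.027
[-0.06, -5.11, 0.09] -0.027
[0.08, -5.11, 0.09] -0.027
[0.21, -5.11, 0.09] -0.027
```

View pics/w16.png

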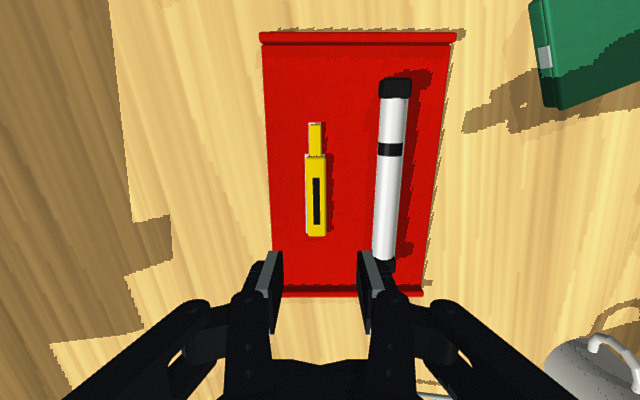

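View pics/s16.png

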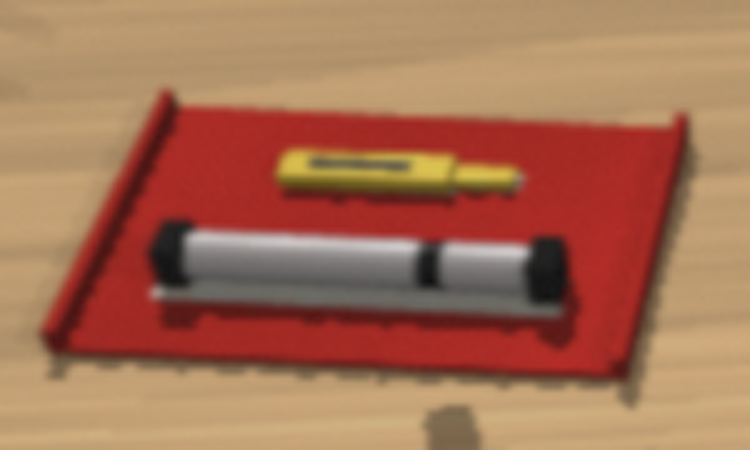

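```bash
python3 - <<'E'
from h import *
im=r.read_camera("wrist");m=r.camera_model("wrist")
a=np.radians(-7.8);X=np.array([np.cos(a),np.sin(a),0])
crop(im,290,430,70,250,4,"pics/w17.png")
for row in (120,180,220):
    L=im[row].astype(int); 
    # red-background segmentation across row
    nr=[c for c in range(296,430) if not (L[c,0]>1.8*L[c,1]+20)]
    seg=[];st=nr[0]
    for i in range(1,len(nr)):
        if nr[i]!=nr[i-1]+1: seg.append((st,nr[i-1]));st=nr[i]
    seg.append((st,nr[-1])); print(row,seg)
E
```

```text
120 [(384, 411)]
180 [(308, 329), (380, 405)]
220 [(309, 329), (377, 402)]
```

View pics/w17.png

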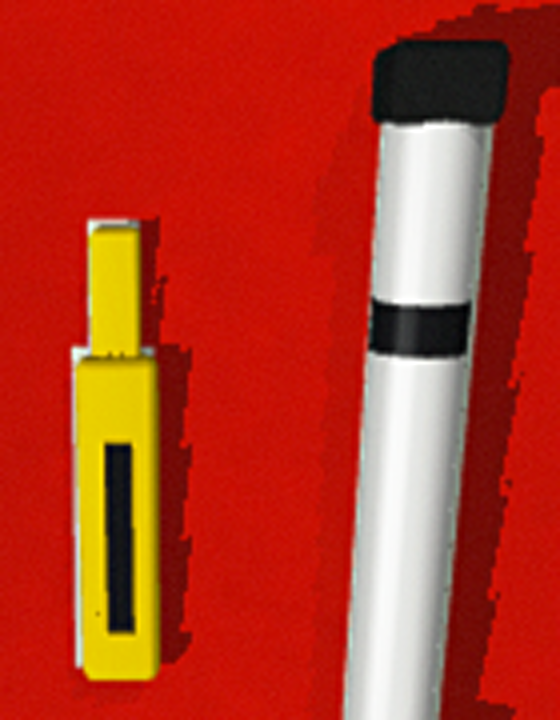

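The lever sits on its outline to about 1–2 mm, and the pump shows outline slivers on both sides. Next is the small lockring tool.

```bash
python3 - <<'E'
from plan import *
plan(.44,-.083,.16,30)
E
```

```text
clock 19.05 pos [ 0.4193 -0.3366  0.1589] yaw -7.73 d [0.0207 0.2536 0.0011] twist -0.659 q6 1.03 F [ 0.2  0.9 -0.5] w 0.0385
[-0.27, -5.08, -0.02] -0.132
[0.4, -5.07, -0.02] -0.132
[1.06, -4.98, -0.02] -0.132
[1.7, -4.8, -0.02] -0.132
[2.32, -4.53, -0.02] -0.132
```

step_arm --motion '[{"translation": [-0.3, -5.1, 0], "twist": -0.132}, {"translation": [0.4, -5.1, 0], "twist": -0.132}, {"translation": [1.1, -5.0, 0], "twist": -0.132}, {"translation": [1.7, -4.8, 0], "twist": -0.132}, {"translation": [2.3, -4.5, 0], "twist": -0.132}]'

```text
clock: 19.68
position: [0.439, -0.0811, 0.1578]
tool_rot: [0.965, 0.261, -0.001, -0.001]
ft_force: [1.3, -0.1, 0.9]
width: 0.0388
```

step_arm --motion '[{"translation": [0, 0, 0], "twist": 0}, {"translation": [0, 0, 0], "twist": 0}]' --claw 0.55

```text
clock: 19.92
position: [0.4396, -0.083, 0.1584]
tool_rot: [0.966, 0.259, -0.001, -0.0]
ft_force: [-0.1, -0.3, -0.8]
width: 0.0469
```

```bash
python3 - <<'E'
from plan import *
plan(.44,-.083,.16,30)
m=r.camera_model("wrist");im=r.read_camera("wrist");cv2.imwrite("pics/w18.png",im[:,:,::-1])
np.savez("w18.npz",im=im,**m)
for p in((.44,-.083,0),(.44,-.083,.044)): print(proj(m,p))
E
```

```text
clock 19.93 pos [ 0.4396 -0.083   0.1584] yaw 30.06 d [0.0004 0.     0.0016] twist 0.001 q6 0.86 F [-0.1 -0.3 -0.8] w 0.0469
[0.03, 0.02, -0.16] 0.001
[318.97728927 186.58311736]
[318.81726927 199.39528028]
```

View pics/w18.png

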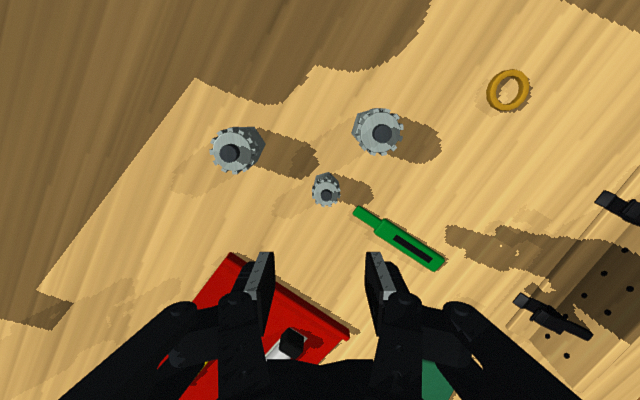

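The small tool is at (326,190), with the large ones at (234,148) and (380,132), so the choice is confirmed. Measuring it in a close crop.

```bash
python3 - <<'E'
from h import *
im=np.load("w18.npz")['im'];crop(im,290,400,150,230,7,"pics/c18.png")
E
```

```text
(no output)
```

View pics/c18.png

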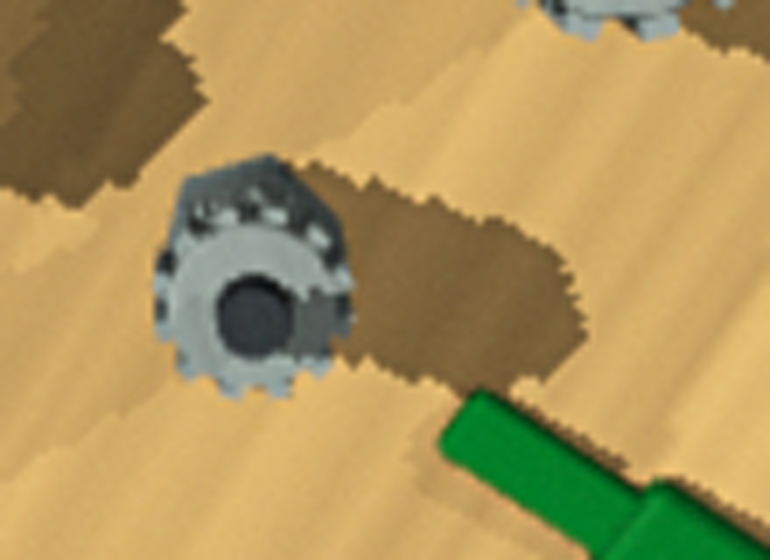

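```bash
python3 - <<'E'
from plan import *
m=dict(np.load("w18.npz"))
print(back(m,(326.4,194),.036),back(m,(326.4,195.3),.044))
p=back(m,(326.4,195),.040);plan(p[0],p[1],.10,30)
# other tools' height: pin top vs
plan(p[0],p[1],.024,30)
E
```

```text
[ 0.44460491 -0.0772924   0.036     ] [ 0.44388495 -0.07638474  0.044     ]
clock 19.98 pos [ 0.4398 -0.0835  0.1585] yaw 30.0 d [ 0.0047  0.0064 -0.0585] twist -0.0 q6 0.86 F [-0.1 -0.8  1. ] w 0.0471
[0.36, -0.16, 2.93] -0.0
[0.36, -0.16, 2.93] -0.0
clock 19.98 pos [ 0.4398 -0.0835  0.1585] yaw 30.0 d [ 0.0047  0.0064 -0.1345] twist -0.0 q6 0.86 F [-0.1 -0.8  1. ] w 0.0471
[0.24, -0.11, 4.48] -0.0
[0.24, -0.11, 4.48] -0.0
[0.24, -0.11, 4.48] -0.0
```

step_arm --motion '[{"translation": [0.35, -0.15, 4], "twist": 0}, {"translation": [0.35, -0.15, 4], "twist": 0}, {"translation": [0, 0, 0.5], "twist": 0}, {"translation": [0, 0, 0], "twist": 0}]'

```text
clock: 20.48
position: [0.4448, -0.0777, 0.0746]
tool_rot: [0.966, 0.259, -0.0, -0.0]
ft_force: [-0.0, 0.5, 0.1]
width: 0.047
```

```bash
python3 - <<'E'
from plan import *
plan(.4442,-.0768,.024,30)
m=r.camera_model("wrist");im=r.read_camera("wrist");cv2.imwrite("pics/w19.png",im[:,:,::-1])
np.savez("w19.npz",im=im,**m)
for p in((.4442,-.0768,.036),(.4442,-.0768,.044)): print(proj(m,p))
E
```

```text
clock 20.48 pos [ 0.4448 -0.0777  0.0746] yaw 29.98 d [-0.0006  0.0009 -0.0506] twist -0.0 q6 0.87 F [-0.   0.5  0.1] w 0.047
[-0.01, -0.1, 5.06] -0.0
[317.65517835 232.38293594]
[317.57591012 237.5533997 ]
```

View pics/w19.png

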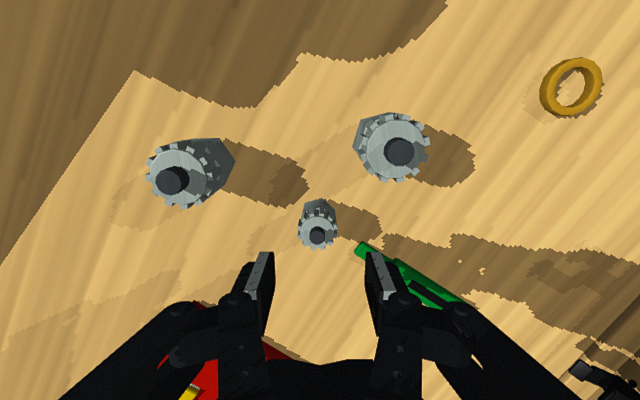

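It matches the prediction (pin at (317,236)). Descending and gripping the drum.

step_arm --motion '[{"translation": [0, -0.1, 2.5], "twist": 0}, {"translation": [0, 0, 1.5], "twist": 0}, {"translation": [0, 0, 1.0], "twist": 0}, {"translation": [0, 0, 0], "twist": 0}]'

```text
clock: 21.02
position: [0.4441, -0.0759, 0.0241]
tool_rot: [0.966, 0.259, -0.0, -0.0]
ft_force: [-0.0, -0.1, -0.0]
width: 0.0468
```

step_arm --motion '[{"translation": [0, 0, 0], "twist": 0}, {"translation": [0, 0, 0], "twist": 0}, {"translation": [0, 0, 0], "twist": 0}, {"translation": [0, 0, 0], "twist": 0}]' --claw 0

```text
clock: 21.52
position: [0.445, -0.0761, 0.025]
tool_rot: [0.966, 0.259, 0.001, 0.0]
ft_force: [-1.3, 0.1, 6.3]
width: 0.0202
```

```bash
python3 - <<'E'
from plan import *
plan(.4442,-.0768,.024,30)
m=r.camera_model("wrist");im=r.read_camera("wrist");cv2.imwrite("pics/w20.png",im[:,:,::-1])
E
```

```text
clock 21.52 pos [ 0.445  -0.0761  0.025 ] yaw 30.08 d [-0.0008 -0.0007 -0.001 ] twist 0.001 q6 0.88 F [-1.3  0.1  6.3] w 0.0202
[-0.11, 0.02, 0.1] 0.001
```

View pics/w20.png

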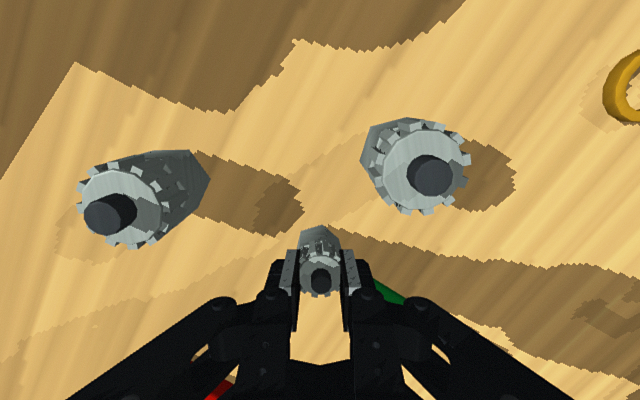

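step_arm --motion '[{"translation": [0, 0, -2], "twist": 0}, {"translation": [0, 0, -5], "twist": 0}, {"translation": [0, 0, -5], "twist": 0}, {"translation": [0, 0, -0.5], "twist": 0}, {"translation": [0, 0, 0], "twist": 0}]'

```text
clock: 22.2
position: [0.4443, -0.0759, 0.149]
tool_rot: [0.966, 0.26, 0.0, 0.0]
ft_force: [-0.1, 0.0, -2.1]
width: 0.0202
```

```bash
python3 - <<'E'
from plan import *
plan(.469,.379,.15,30)
r.read_camera("wrist")
im=r.read_camera("wrist");cv2.imwrite("pics/w21.png",im[:,:,::-1])
E
```

```text
clock 22.2 pos [ 0.4443 -0.0759  0.149 ] yaw 30.08 d [0.0247 0.4549 0.001 ] twist 0.001 q6 0.88 F [-0.1  0.  -2.1] w 0.0202
[2.77, -4.24, -0.01] 0.0
[2.77, -4.24, -0.01] 0.0
[2.77, -4.24, -0.01] 0.0
[2.77, -4.24, -0.01] 0.0
[2.77, -4.24, -0.01] 0.0
[2.77, -4.24, -0.01] 0.0
[2.77, -4.24, -0.01] 0.0
[2.77, -4.24, -0.01] 0.0
[2.77, -4.24, -0.01] 0.0
```

View pics/w21.png

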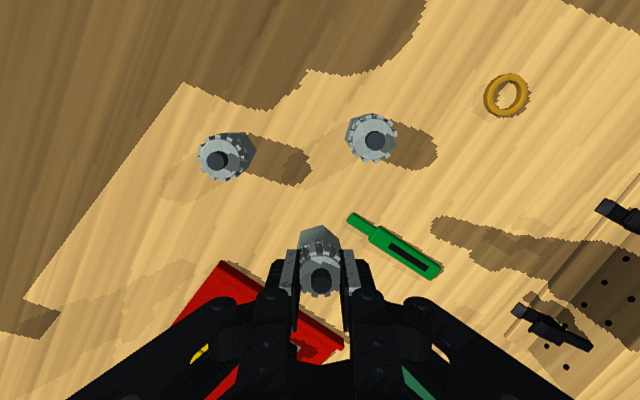

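The tool is held upright. Carrying it to the blue board.

step_arm --motion '[{"translation": [2.8, -4.2, 0], "twist": 0}, {"translation": [2.8, -4.2, 0], "twist": 0}, {"translation": [2.8, -4.2, 0], "twist": 0}, {"translation": [2.8, -4.2, 0], "twist": 0}, {"translation": [2.8, -4.2, 0], "twist": 0}]'

```text
clock: 22.92
position: [0.459, 0.1772, 0.1474]
tool_rot: [0.966, 0.26, -0.001, 0.0]
ft_force: [0.3, -0.3, -0.6]
width: 0.0202
```

step_arm --motion '[{"translation": [2.8, -4.2, 0], "twist": 0}, {"translation": [2.8, -4.2, 0], "twist": 0}, {"translation": [2.8, -4.2, 0], "twist": 0}, {"translation": [2.6, -4.2, 0], "twist": 0}, {"translation": [0, 0, 0], "twist": 0}]'

```text
clock: 23.55
position: [0.4702, 0.379, 0.1468]
tool_rot: [0.965, 0.261, -0.001, 0.0]
ft_force: [-0.4, -0.8, -2.3]
width: 0.0202
```

```bash
python3 - <<'E'
from plan import *
plan(.469,.379,.07,30)
m=r.camera_model("wrist");im=r.read_camera("wrist");cv2.imwrite("pics/w22.png",im[:,:,::-1]);np.savez("w22.npz",im=im,**m)
print(proj(m,(.468,.379,.006)))
E
```

```text
clock 23.55 pos [0.4702 0.379  0.1468] yaw 30.3 d [-0.0012 -0.     -0.0768] twist 0.005 q6 1.72 F [-0.4 -0.8 -2.3] w 0.0202
[-0.05, -0.03, 3.84] 0.003
[-0.05, -0.03, 3.84] 0.003
[316.72789832 189.89481734]
```

View pics/w22.png

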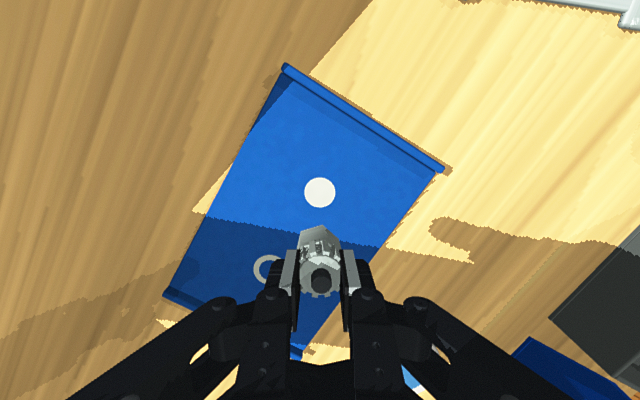

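```bash
python3 - <<'E'
from plan import *
d=np.load("w22.npz");m=dict(d);im=d['im']
w=(im.min(2)>200);w[:, :300]=0;w[:,345:]=0;w[:170]=0;w[215:]=0
ys,xs=np.nonzero(w);print(xs.mean(),ys.mean(),w.sum())
p=back(m,(xs.mean(),ys.mean()),.006);print(p)
# held tool axis estimate
for uv,z in(((320.5,281),.149-.025+.044),):print(back(m,uv,z))
plan(p[0],p[1],.07,30)
E
```

```text
319.39574468085107 192.01702127659576 705
[0.47129694 0.37846305 0.006     ]
[0.47003757 0.38244366 0.168     ]
clock 23.6 pos [0.47   0.3769 0.1468] yaw 30.22 d [ 0.0013  0.0015 -0.0768] twist 0.004 q6 1.72 F [-0.2  0.1 -1.1] w 0.02
[0.1, -0.03, 3.84] 0.002
[0.1, -0.03, 3.84] 0.002
```

step_arm --motion '[{"translation": [0.1, 0, 4.5], "twist": 0}, {"translation": [0.1, 0, 3.5], "twist": 0}, {"translation": [0, 0, 1.0], "twist": 0}, {"translation": [0, 0, 0], "twist": 0}, {"translation": [0, 0, 0], "twist": 0}]'

```text
clock: 24.22
position: [0.4739, 0.3778, 0.0607]
tool_rot: [0.966, 0.259, 0.001, -0.0]
ft_force: [0.2, 0.4, -1.7]
width: 0.0202
```

```bash
python3 - <<'E'
from plan import *
plan(.4713,.3785,.032,30)
m=r.camera_model("wrist");im=r.read_camera("wrist");cv2.imwrite("pics/w23.png",im[:,:,::-1]);np.savez("w23.npz",im=im,**m)
crop(im,260,380,160,310,4,"pics/c23.png")
E
```

```text
clock 24.23 pos [0.4739 0.3778 0.0607] yaw 30.05 d [-0.0026  0.0007 -0.0287] twist 0.001 q6 1.72 F [ 0.2  0.4 -1.7] w 0.0202
[-0.19, -0.19, 2.87] 0.001
```

View pics/c23.png

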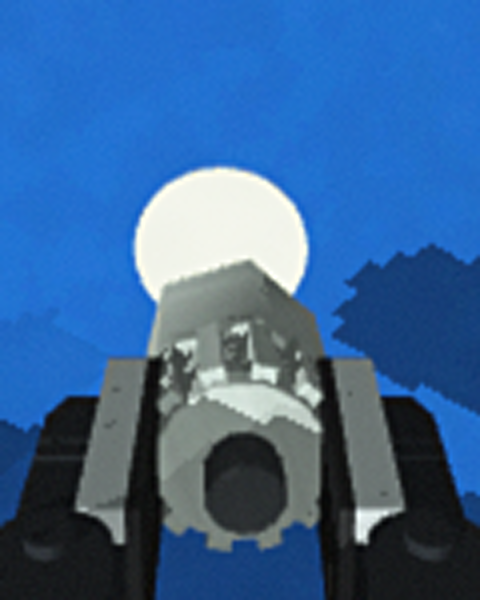

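```bash
python3 - <<'E'
from plan import *
d=np.load("w23.npz");m=dict(d)
s=r.read_state()
for uv,z in(((315.3,222.5),.006),((321.2,225.5),.0357),((300,232.5),.0357),((340,237.5),.0357),((321,280),.0797),((320.5,276),.0717)):
    p=back(m,uv,z);print(uv,z,p.round(4),tool(s,p-s['position']).round(2))
E
```

```text
(315.3, 222.5) 0.006 [0.4718 0.3783 0.006 ] [-0.18 -0.14  5.49]
(321.2, 225.5) 0.0357 [0.4702 0.3888 0.0357] [ 0.2  -1.13  2.52]
(300, 232.5) 0.0357 [0.4614 0.3785 0.0357] [-1.06 -0.68  2.52]
(340, 237.5) 0.0357 [0.4838 0.3877 0.0357] [ 1.33 -0.35  2.52]
(321, 280) 0.0797 [0.4744 0.3805 0.0797] [ 0.16 -0.2  -1.88]
(320.5, 276) 0.0717 [0.4757 0.378  0.0717] [ 0.14  0.08 -1.08]
```

step_arm --motion '[{"translation": [-0.15, -0.1, 1.0], "twist": 0}, {"translation": [-0.1, -0.1, 1.0], "twist": 0}, {"translation": [0, 0, 0.5], "twist": 0}, {"translation": [0, 0, 0], "twist": 0}]'

```text
clock: 24.78
position: [0.4693, 0.3776, 0.0335]
tool_rot: [0.966, 0.26, -0.001, 0.0]
ft_force: [-0.1, -0.9, -0.3]
width: 0.02
```

```bash
python3 - <<'E'
from plan import *
plan(.4713,.3785,.031,30)
m=r.camera_model("wrist");im=r.read_camera("wrist")
crop(im,260,380,160,310,4,"pics/c24.png")
E
```

```text
clock 24.77 pos [0.4693 0.3776 0.0335] yaw 30.09 d [ 0.002   0.0009 -0.0025] twist 0.002 q6 1.72 F [-0.1 -0.9 -0.3] w 0.02
[0.22, 0.02, 0.25] 0.002
```

View pics/c24.png

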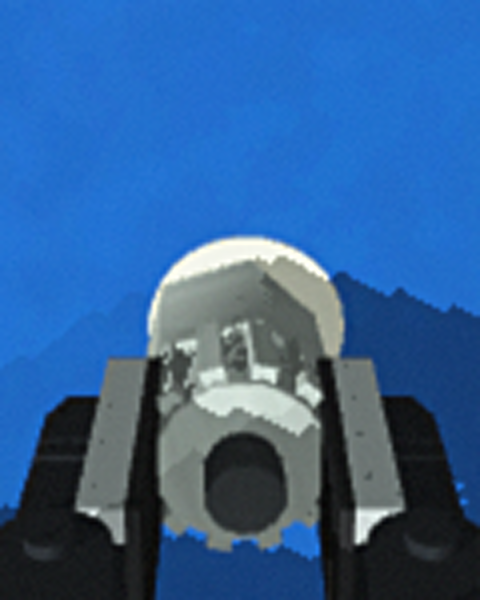

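step_arm --motion '[{"translation": [0, -0.1, 0.1], "twist": 0}, {"translation": [0, 0, 0.1], "twist": 0}, {"translation": [0, 0, 0], "twist": 0}]'

```text
clock: 25.2
position: [0.4694, 0.3789, 0.0324]
tool_rot: [0.966, 0.26, 0.0, -0.0]
ft_force: [0.5, 0.8, -0.3]
width: 0.02
```

step_arm --motion '[{"translation": [0, 0, 0.08], "twist": 0}, {"translation": [0, 0, 0], "twist": 0}]'

```text
clock: 25.45
position: [0.4693, 0.3788, 0.0315]
tool_rot: [0.966, 0.259, -0.0, 0.0]
ft_force: [0.1, 0.5, -0.7]
width: 0.0202
```

step_arm --motion '[{"translation": [0, 0, 0.08], "twist": 0}, {"translation": [0, 0, 0], "twist": 0}]'

```text
clock: 25.7
position: [0.4694, 0.3789, 0.0311]
tool_rot: [0.966, 0.259, 0.0, -0.0]
ft_force: [-0.9, -0.5, 3.8]
width: 0.0201
```

step_arm --motion '[{"translation": [0, 0, 0.06], "twist": 0}, {"translation": [0, 0, 0], "twist": 0}]'

```text
clock: 25.95
position: [0.4694, 0.3789, 0.031]
tool_rot: [0.966, 0.26, 0.0, -0.0]
ft_force: [-2.5, -1.2, 9.3]
width: 0.0201
```

Contact. Releasing and backing off.

step_arm --motion '[{"translation": [0, 0, -0.05], "twist": 0}, {"translation": [0, 0, 0], "twist": 0}, {"translation": [0, 0, 0], "twist": 0}]' --claw 0.55

```text
clock: 26.32
position: [0.4693, 0.3788, 0.0304]
tool_rot: [0.966, 0.259, -0.0, 0.0]
ft_force: [0.4, 1.1, -0.1]
width: 0.0471
```

step_arm --motion '[{"translation": [0, 0, -2], "twist": 0}, {"translation": [0, 0, -4], "twist": 0}, {"translation": [0, 0, -4], "twist": 0}, {"translation": [0, 0, -3], "twist": 0}, {"translation": [0, 0, 0], "twist": 0}]'

```text
clock: 26.95
position: [0.4709, 0.3801, 0.1633]
tool_rot: [0.966, 0.259, 0.002, -0.001]
ft_force: [-0.2, 1.0, -0.3]
width: 0.047
```

```bash
python3 - <<'E'
from plan import *
plan(.537,.089,.16,30)
im=r.read_camera("wrist");cv2.imwrite("pics/w25.png",im[:,:,::-1])
m=r.camera_model("wrist")
sc=r.read_camera("scene");crop(sc,395,535,160,240,5,"pics/s25.png")
E
```

```text
clock 26.95 pos [0.4709 0.3801 0.1633] yaw 30.08 d [ 0.0661 -0.2911 -0.0033] twist 0.001 q6 1.72 F [-0.2  1.  -0.3] w 0.047
[-1.48, 4.75, 0.06] 0.0
[-1.48, 4.75, 0.06] 0.0
[-1.48, 4.75, 0.06] 0.0
[-1.48, 4.75, 0.06] 0.0
[-1.47, 4.75, 0.06] 0.0
[-1.47, 4.75, 0.06] 0.0
```

View pics/w25.png

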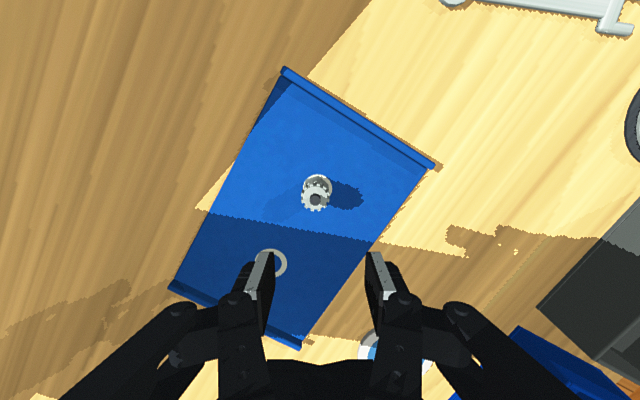

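View pics/s25.png

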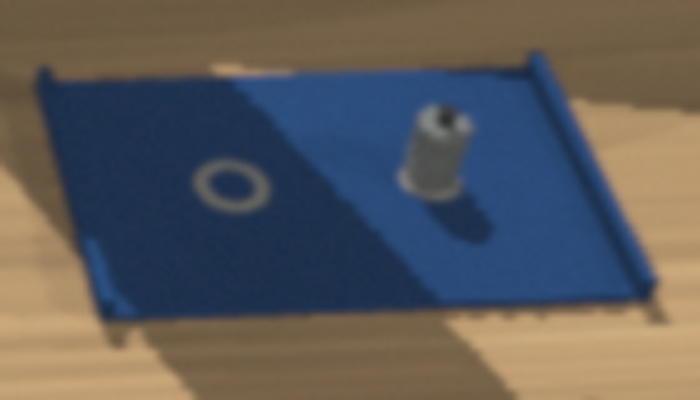

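The tool stands centred on its disc. Now the brass lockring.

step_arm --motion '[{"translation": [-1.5, 4.75, 0], "twist": 0}, {"translation": [-1.5, 4.75, 0], "twist": 0}, {"translation": [-1.5, 4.75, 0], "twist": 0}, {"translation": [-1.5, 4.75, 0], "twist": 0}, {"translation": [-1.5, 4.75, 0], "twist": 0}]' --claw 0.75

```text
clock: 27.68
position: [0.5226, 0.1339, 0.1589]
tool_rot: [0.966, 0.26, -0.001, 0.0]
ft_force: [0.3, -0.6, 0.4]
width: 0.0634
```

step_arm --motion '[{"translation": [-1.5, 4.75, 0], "twist": 0}, {"translation": [0, 0, 0], "twist": 0}]'

```text
clock: 27.92
position: [0.5337, 0.084, 0.159]
tool_rot: [0.966, 0.257, -0.001, 0.0]
ft_force: [-0.0, 1.7, -0.2]
width: 0.064
```

```bash
cat > ring.py <<'E'
from plan import *
import sys
z=float(sys.argv[2])
m=r.camera_model("wrist");s=r.read_state();im=r.read_camera("wrist");cv2.imwrite(sys.argv[1],im[:,:,::-1])
h=cv2.cvtColor(im,cv2.COLOR_RGB2HSV).astype(int);M=((h[...,1]>170)&(abs(h[...,0]-21)<6)).astype(np.uint8)
n,l,st,c=cv2.connectedComponentsWithStats(cv2.morphologyEx(M,cv2.MORPH_OPEN,np.ones((2,2))))
for i in range(1,n):
    if st[i,4]>120:
        cn=max(cv2.findContours((l==i).astype(np.uint8),cv2.RETR_EXTERNAL,cv2.CHAIN_APPROX_NONE)[0],key=len)
        e=cv2.fitEllipse(cn);p=back(m,e[0],z);print(st[i],np.round(e[0],1),np.round(e[1],1),p,tool(s,p-s['position']).round(2))
plan(.537,.091,.1,30,s=s)
E
python3 ring.py pics/w26.png .004
```

```text
[310 176  35  35 557] [327.2 193. ] [33.6 34. ] [0.54418727 0.08292877 0.004     ] [ 0.86  0.61 15.5 ]
clock 27.93 pos [0.5337 0.084  0.159 ] yaw 29.8 d [ 0.0033  0.007  -0.059 ] twist -0.003 q6 1.21 F [-0.   1.7 -0.2] w 0.064
[0.32, -0.22, 2.95] -0.002
[0.32, -0.22, 2.95] -0.002
```

View pics/w26.png

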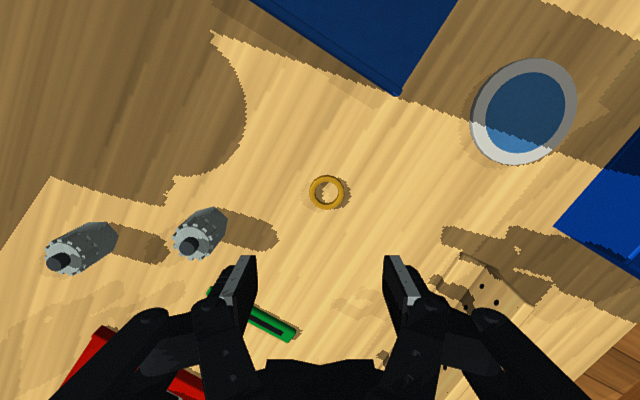

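Ring at (327,193); I'll re-measure it lower down.

step_arm --motion '[{"translation": [0.4, 0.3, 4], "twist": 0}, {"translation": [0.45, 0.3, 4], "twist": 0}, {"translation": [0, 0, 2], "twist": 0}, {"translation": [0, 0, 0], "twist": 0}]'

```text
clock: 28.48
position: [0.542, 0.087, 0.0581]
tool_rot: [0.966, 0.26, -0.003, -0.0]
ft_force: [-0.1, -0.3, 0.4]
width: 0.0641
```

```bash
python3 ring.py pics/w27.png .005
```

```text
[ 292  206   51   50 1234] [317.5 230.4] [48.6 49.9] [0.54345243 0.0836171  0.005     ] [-0.05  0.36  5.31]
clock 28.48 pos [0.542  0.087  0.0581] yaw 30.17 d [-0.005   0.004   0.0419] twist 0.003 q6 1.2 F [-0.1 -0.3  0.4] w 0.0641
[-0.23, -0.6, -4.19] 0.003
```

View pics/w27.png

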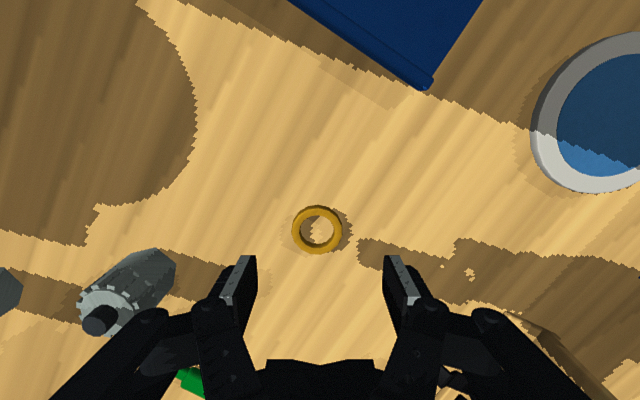

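step_arm --motion '[{"translation": [-0.05, 0.2, 2.5], "twist": 0}, {"translation": [0, 0.15, 1.8], "twist": 0}, {"translation": [0, 0, 0.8], "twist": 0}, {"translation": [0, 0, 0], "twist": 0}]'

```text
clock: 29.02
position: [0.5461, 0.0833, 0.01]
tool_rot: [0.966, 0.26, 0.0, -0.0]
ft_force: [0.1, -0.2, -1.2]
width: 0.064
```

```bash
python3 ring.py pics/w28.png .005
```

```text
[ 281  224   65   64 2109] [313.2 255.7] [62.1 64.7] [0.54309353 0.08386751 0.005     ] [-0.23 -0.2   0.5 ]
clock 29.02 pos [0.5461 0.0833 0.01  ] yaw 30.1 d [-0.0091  0.0077  0.09  ] twist 0.002 q6 1.2 F [ 0.1 -0.2 -1.2] w 0.064
[-0.2, -0.56, -4.5] 0.001
[-0.2, -0.56, -4.5] 0.001
```

View pics/w28.png

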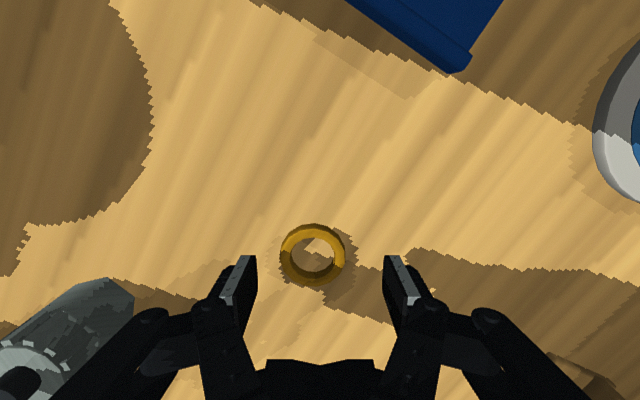

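step_arm --motion '[{"translation": [-0.2, -0.2, 0.4], "twist": 0}, {"translation": [0, 0, 0.35], "twist": 0}, {"translation": [0, 0, 0], "twist": 0}]'

```text
clock: 29.45
position: [0.543, 0.0836, 0.002]
tool_rot: [0.966, 0.259, -0.0, -0.0]
ft_force: [0.2, -0.0, 0.2]
width: 0.0643
```

step_arm --motion '[{"translation": [0, 0, 0], "twist": 0}, {"translation": [0, 0, 0], "twist": 0}, {"translation": [0, 0, 0], "twist": 0}, {"translation": [0, 0, 0], "twist": 0}, {"translation": [0, 0, 0], "twist": 0}]' --claw 0

```text
clock: 30.08
position: [0.5434, 0.0836, 0.0028]
tool_rot: [0.966, 0.259, 0.0, 0.0]
ft_force: [-2.9, -0.3, 6.5]
width: 0.0319
```

step_arm --motion '[{"translation": [0, 0, -2], "twist": 0}, {"translation": [0, 0, -5], "twist": 0}, {"translation": [0, 0, -5], "twist": 0}, {"translation": [0, 0, -1], "twist": 0}, {"translation": [0, 0, 0], "twist": 0}]'

```text
clock: 30.7
position: [0.5437, 0.0836, 0.1325]
tool_rot: [0.966, 0.259, 0.001, 0.0]
ft_force: [0.3, -0.0, -1.2]
width: 0.0318
```

```bash
python3 ring.py pics/w29.png .13; python3 - <<'E'
from plan import *
plan(.4687,.2785,.13,30)
E
```

```text
[ 289  233   63   65 2137] [320.4 265. ] [64.4 64.6] [0.54613914 0.08257589 0.13      ] [0.16 0.22 0.25]
clock 30.7 pos [0.5437 0.0836 0.1325] yaw 30.08 d [-0.0067  0.0074 -0.0325] twist 0.001 q6 1.2 F [ 0.3 -0.  -1.2] w 0.0318
[-0.21, -0.97, 3.25] 0.001
clock 30.75 pos [0.5427 0.0835 0.1313] yaw 30.08 d [-0.074   0.195  -0.0013] twist 0.001 q6 1.2 F [-0.2  0.4  0.2] w 0.0317
[0.84, -5.15, 0.03] 0.0
[0.84, -5.15, 0.03] 0.0
[0.84, -5.15, 0.03] 0.0
[0.84, -5.15, 0.03] 0.0
```

View pics/w29.png

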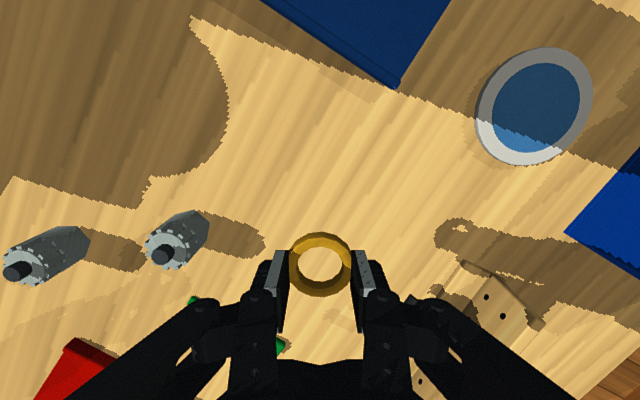

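The ring is held level. Carrying it to the blue board.

step_arm --motion '[{"translation": [0.85, -5.15, 0], "twist": 0}, {"translation": [0.85, -5.15, 0], "twist": 0}, {"translation": [0.85, -5.15, 0], "twist": 0}, {"translation": [0.85, -5.15, 0], "twist": 0}, {"translation": [0, 0, 0], "twist": 0}]'

```text
clock: 31.38
position: [0.4669, 0.2811, 0.1299]
tool_rot: [0.965, 0.262, -0.002, 0.0]
ft_force: [-0.8, -1.0, -0.7]
width: 0.0322
```

step_arm --motion '[{"translation": [0, 0, 4], "twist": 0}, {"translation": [0, 0, 3.5], "twist": 0}, {"translation": [0, 0, 0.5], "twist": 0}, {"translation": [0, 0, 0], "twist": 0}]'

```text
clock: 31.88
position: [0.4693, 0.2781, 0.0518]
tool_rot: [0.966, 0.259, -0.001, 0.0]
ft_force: [-0.7, -0.3, 0.4]
width: 0.0322
```

```bash
python3 ring.py pics/w30.png .054; python3 - <<'E'
from plan import *
plan(.4687,.2785,.0095,30)
m=r.camera_model("wrist");print(proj(m,(.4687,.2785,.006)))
E
```

```text
[ 290  233   62   65 2085] [320.4 265.1] [64.1 64.5] [0.47039389 0.27925981 0.054     ] [ 0.16 -0.05 -0.22]
clock 31.88 pos [0.4693 0.2781 0.0518] yaw 30.03 d [ 0.0677 -0.1871  0.0482] twist 0.001 q6 1.58 F [-0.7 -0.3  0.4] w 0.0322
[-0.87, 4.9, -1.21] 0.0
[-0.87, 4.9, -1.21] 0.0
[-0.87, 4.9, -1.21] 0.0
[-0.87, 4.9, -1.21] 0.0
clock 31.93 pos [0.47   0.2786 0.0527] yaw 30.04 d [-0.0013 -0.0001 -0.0432] twist 0.001 q6 1.58 F [0.6 0.5 0.4] w 0.0315
[-0.12, -0.05, 4.32] 0.001
[316.00921048 228.31572929]
```

View pics/w30.png

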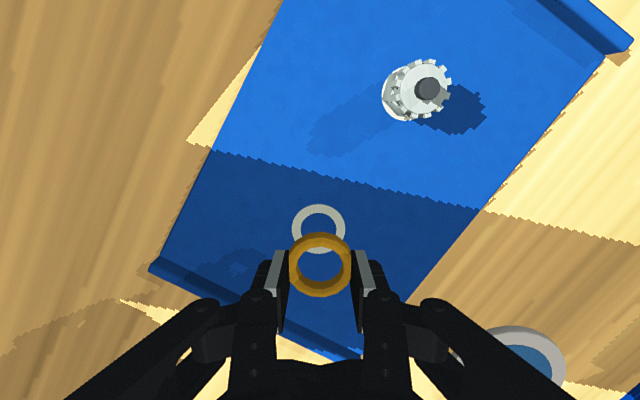

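```bash
python3 - <<'E'
from plan import *
m=r.camera_model("wrist");s=r.read_state();p=back(m,(318.8,230.2),.006);print(p,tool(s,p-s['position']))
for uv in((291.5,230),(346,230)):print(back(m,uv,.006))
E
```

```text
[0.47100808 0.27825048 0.006     ] [0.06989748 0.08596646 4.6651591 ]
[0.455036   0.26918497 0.006     ]
[0.48677788 0.28753592 0.006     ]
```

step_arm --motion '[{"translation": [-0.1, 0.1, 2], "twist": 0}, {"translation": [0, 0, 1.2], "twist": 0}, {"translation": [0, 0, 0], "twist": 0}, {"translation": [0, 0, 0], "twist": 0}]'

```text
clock: 32.42
position: [0.4696, 0.2779, 0.0208]
tool_rot: [0.966, 0.259, 0.001, -0.0]
ft_force: [0.4, 0.2, 0.0]
width: 0.0318
```

```bash
python3 - <<'E'
from plan import *
plan(.4687,.2785,.009,30)
im=r.read_camera("wrist");crop(im,260,380,190,320,5,"pics/c31.png")
E
```

```text
clock 32.42 pos [0.4696 0.2779 0.0208] yaw 30.08 d [-0.0009  0.0006 -0.0118] twist 0.001 q6 1.58 F [0.4 0.2 0. ] w 0.0318
[-0.05, -0.1, 1.18] 0.001
```

View pics/c31.png

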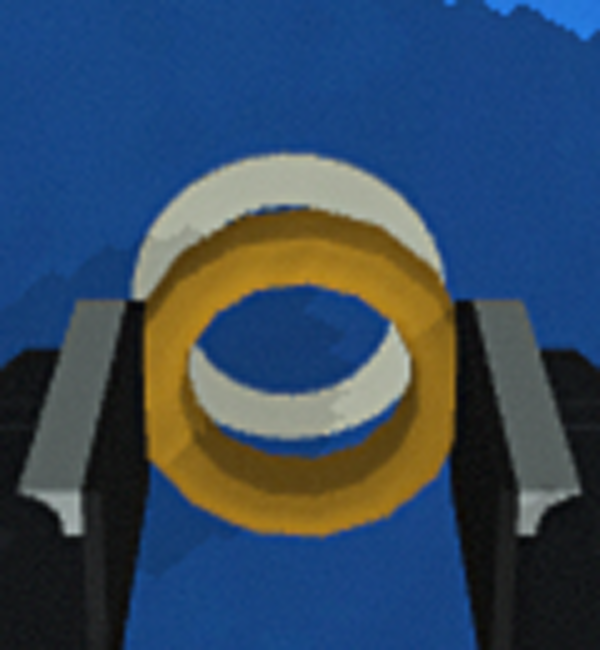

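```bash
python3 - <<'E'
from plan import *
m=r.camera_model("wrist");s=r.read_state()
for uv,z in(((260+289/5-.4,190+296/5-.4),.006),((260+289/5-.4,190+153/5-.4),.006),((260+289/5-.4,190+440/5-.4),.006),((260+301/5-.4,190+208/5-.4),.0185),((260+301/5-.4,190+535/5-.4),.0225),((260+301/5-.4,190+285/5),.0265)):
    p=back(m,uv,z);print(p.round(4),tool(s,p-s['position']).round(2))
E
```

```text
[0.469  0.2789 0.006 ] [-0.01 -0.12  1.49]
[0.4602 0.2941 0.006 ] [-0.   -1.87  1.49]
[0.4784 0.2626 0.006 ] [-0.01  1.76  1.49]
[0.462  0.2937 0.0185] [ 0.12 -1.75  0.24]
[0.4803 0.262  0.0225] [ 0.13  1.91 -0.16]
[0.4645 0.2893 0.0265] [ 0.12 -1.25 -0.56]
```

step_arm --motion '[{"translation": [-0.13, -0.1, 0.5], "twist": 0}, {"translation": [0, 0, 0.5], "twist": 0}, {"translation": [0, 0, 0], "twist": 0}]'

```text
clock: 32.85
position: [0.4669, 0.2775, 0.0095]
tool_rot: [0.966, 0.26, -0.001, 0.0]
ft_force: [-0.6, 1.2, -0.6]
width: 0.0317
```

step_arm --motion '[{"translation": [0, 0, 0.1], "twist": 0}, {"translation": [0, 0, 0.05], "twist": 0}, {"translation": [0, 0, 0], "twist": 0}]'

```text
clock: 33.22
position: [0.4675, 0.2778, 0.0089]
tool_rot: [0.966, 0.259, 0.0, -0.0]
ft_force: [-1.2, -0.8, 2.1]
width: 0.0318
```

```bash
python3 - <<'E'
from plan import *
plan(.4687,.2785,.009,30)
im=r.read_camera("wrist");crop(im,260,380,190,320,5,"pics/c32.png")
E
```

```text
clock 33.23 pos [0.4675 0.2778 0.0089] yaw 30.08 d [0.0012 0.0007 0.0001] twist 0.001 q6 1.58 F [-1.2 -0.8  2.1] w 0.0318
[0.14, -0.0, -0.01] 0.001
```

View pics/c32.png

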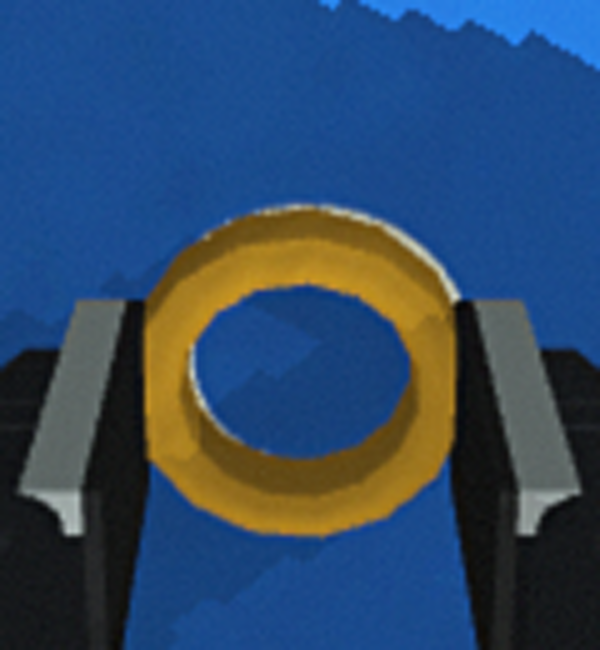

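Almost exact: slivers of under 1 mm at the upper right. A small last settle, then release.

step_arm --motion '[{"translation": [0.05, 0, 0.05], "twist": 0}, {"translation": [0, 0, 0], "twist": 0}]'

```text
clock: 33.52
position: [0.4675, 0.2778, 0.0088]
tool_rot: [0.966, 0.26, -0.0, 0.0]
ft_force: [-4.9, -2.3, 11.0]
width: 0.0317
```

step_arm --motion '[{"translation": [0, 0, -0.05], "twist": 0}, {"translation": [0, 0, 0], "twist": 0}, {"translation": [0, 0, 0], "twist": 0}]' --claw 0.65

```text
clock: 33.9
position: [0.4679, 0.278, 0.0084]
tool_rot: [0.966, 0.259, -0.0, 0.0]
ft_force: [-0.5, 0.2, -0.1]
width: 0.0555
```

step_arm --motion '[{"translation": [0, 0, -1], "twist": 0}, {"translation": [0, 0, -4], "twist": 0}, {"translation": [0, 0, -5], "twist": 0}, {"translation": [0, 5, -4], "twist": 0}, {"translation": [0, 5, 0], "twist": 0}]'

```text
clock: 34.52
position: [0.5205, 0.1931, 0.1524]
tool_rot: [0.965, 0.26, 0.004, -0.0]
ft_force: [0.4, -0.3, -1.0]
width: 0.0556
```

```bash
python3 - <<'E'
from plan import *
plan(.45,.1,.2,30)
for c in("scene","top","wrist"):
    im=r.read_camera(c);cv2.imwrite(f"pics/{c}33.png",im[:,:,::-1])
E
```

```text
clock 34.52 pos [0.5205 0.1931 0.1524] yaw 30.19 d [-0.0705 -0.0931  0.0476] twist 0.003 q6 1.4 F [ 0.4 -0.3 -1. ] w 0.0556
[-3.59, 1.5, -1.59] 0.001
[-3.59, 1.5, -1.59] 0.001
[-3.59, 1.51, -1.59] 0.001
```

View pics/wrist33.png

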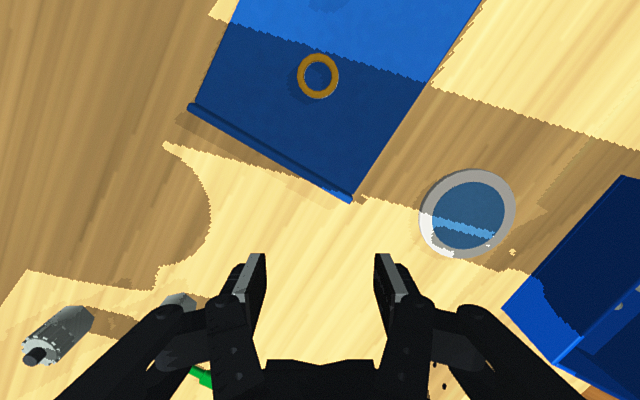

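View pics/scene33.png

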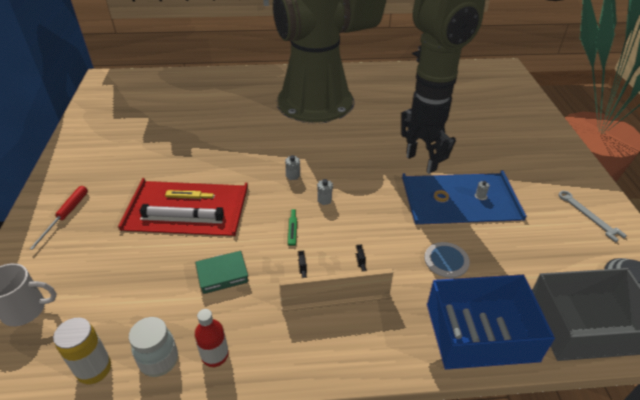

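View pics/top33.png

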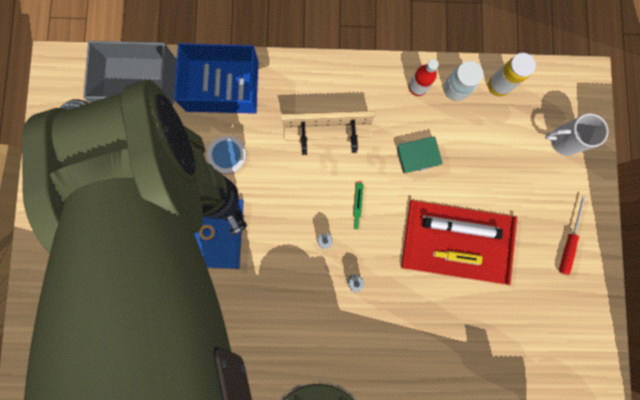

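All four things are in place, nothing else was disturbed, and the arm is clear of everything. Handing in.

```bash
python3 - <<'E'
from h import *
print(r.hand_in()); print(r.read_state()['clock'])
E
```

```text
the job is handed in; nothing more can be done
None
the job is handed in; nothing more can be done
```

I made up both kits in the order asked and handed in at about 35 s on the clock. The hand-in reports no verdict.

- **Red board:** I pulled the pump straight forward out of its clips and laid it along its outline. The yellow lever is on its own outline, with its tip matching the outline's tip.
- **Blue board:** The smallest lockring tool stands upright on the disc. The brass lockring lies flat on the ring outline.
- **Setting down:** Everything was lowered to light contact (about 9 to 12 N) before release.

**Last checks:**
- **Pump:** it lies about 2 mm off its outline centre, towards the robot, by a fit to the two fixed cameras. Its angle and lengthwise position are good. The scene view alone made it look farther off, with a white strip in front. The wrist view showed outline on both sides of the tube. I judged it close enough not to regrasp.
- **Lever:** within about 1 to 2 mm by eye in the wrist view.
- **Lockring:** under 1 mm off just before release.
- **Lockring tool:** looks centred in the scene view.
- **Things to leave:** the green lever, tin and coaster are at the same pixels as at the start.
- **Refused move:** one early move call was refused for a missing twist value. I sent it again and it had no effect.

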